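Stroke-test the empty lacquer cartridges

ROBOT

A 6-joint arm with a two-finger parallel gripper is mounted at the origin on the work surface. World frame = base frame: x ahead of the robot, y to its left, z up, the work surface at z = 0. Lengths are in mm, angles in degrees, forces in N, time in s.
With the tool pointing down it reaches from about 300 to 850 mm from the base axis. Payload 4.2 kg.
Tool frame: the origin (TCP) lies on the front face of the gripper's body, between the roots of the fingers; the fingertips stand 78 mm ahead of it and the grasp point (between the pads) lies 60 mm ahead of it; x points along the fingers, y is the direction in which the jaws open and shut, and the axes are right-handed (so a half turn about x gives the same grasp; the last joint's range is limited). The gripper opens to 91 mm and grips with 3 to 60 N. Pads are 32 mm wide; open, the fingers measure 118 mm over their backs; the gripper's body (76 mm by 178 mm) begins 60 mm behind the grasp point.
Start: joints at [68.297, 18.312, 89.639, -0, 72.044, -1.146], TCP at [201.912, 538.392, 292.276] pointing down, gripper open.
Joint ranges: [-177.97, 177.97], [-48.28, 115.42], [12.27, 149.76], [-77.06, 257.06], [2.81, 150.46], [-146.56, 146.56]. Speed limits (degrees/s): [147.25, 147.25, 180, 180, 180, 180].

INTERFACE

Orientations are given as [roll, pitch, yaw] about the fixed x, y, z axes, in that order (R = Rz(yaw) Ry(pitch) Rx(roll)).
In Python, from workcell import status, viewer, env gives the robot as it stands. The module is installed in compiled form; this text tells all that it offers.
- The arm moves only by the tool move_arm, never from a script. Its argument "moves" is a list of rows, each a list of 3 entries, a list of its own where there are three numbers: the shift along the tool's x, y, z in cm, then the turn about the tool's x in rad, then the gripper's target within -1 to 1 (fully open at 1, half-way at 0, shut at -1). A call has 1 to 20 rows; each row is the pose to reach, as a shift and turn from the pose commanded when the call began, along the tool's axes at that moment; what a row does not reach only later rows make up. A row lasts 1/8 s, in which the tool goes at most 62.5 mm and 10.7 degrees, less where a joint would pass 70% of its speed; a pose out of reach is approached as far as the arm can. A call with a gripper value outside its range is refused whole. The fingers move at their own pace and stop on an object; "force" is the grip in N (left out, the last holds). Time passes only in rows, so rows that repeat a pose let the fingers close. It gives the time, the measured TCP pose, the force and the opening at its end, in the units of the state.
- status.state(): the state, without advancing time (a new reading comes with each control period).
- viewer.grab_frame(name): name is "side" or "top"; returns the picture (480x640x3 uint8, red, green, blue); there is no depth.
- viewer.get_calibration(name): a dict with "camera_matrix" (3x3 intrinsics, pixels), "eye" and "rotation" of the camera in the world. Camera axes: x right, y down, z forward; pixel columns grow to the right and rows downward; lengths in mm; the calibration is good to about 2 mm. A picture is of the moment at which its call begins. get_calibration takes no time and is no camera call.
- env.job_done(): hands the job in, once; it reports no verdict.
The state is a dict: "time_s": time; "qpos": joint angles; "qvel": joint speeds; "effort": joint torques, N m; "ee_pos": TCP position; "ee_rot": TCP orientation; "force": force on the tool from outside, world axes, zero at the start; "torque": the same for the moment, N m; "gripper_width": finger opening in mm.
Only numpy, scipy, OpenCV 4.12 (cv2) and the standard library are available. Lean on these libraries where they do the work, as an engineer would, in place of code of your own. Each camera call takes 0.05 s, during which the arm holds its last target.

TASK

Check the empty lacquer cartridges before filling: swing the clamp wide open, lay every cartridge in a nest of the cradle with its plunger towards you, and swing the clamp fully shut over them. Then press each plunger gently towards fully home, stopping at once if it stiffens early, since that cartridge is seized and must not be forced; press every one, and keep the clamp shut until all are tested. Swing the clamp wide open again and leave it so, lay the cartridges that went fully home on the cork mat and the seized ones in the metal tray, and leave the other things alone.

Things in the scene. Friction and masses are not known exactly. Their poses are not given: they have to be found in the camera images.
- cart_a: Empty dispensing cartridge, about 0.13 kg: white round barrel 28 mm diameter, 80 mm long, a square grey collar 44 x 44 x 6 mm at each end, so its axis lies 22 mm above what it lies on. Origin on the axis at mid-length, +x to the nozzle (stub 8 mm diameter, to x = +54 mm). At x = -78 mm the thumb pad of its black plunger, fully out. May be absent (None).
- cart_b: Cartridge, same shape, size and axes as cart_a. They start lying on the bench to the robot's left, nozzle roughly away from the robot. All look alike; which are seized cannot be seen. May be absent (None).
- cart_c: Cartridge like cart_a; may be absent (None).
- cart_d: Cartridge like cart_a; may be absent (None).
- pad_a: Thumb pad on the outer end of cart_a's plunger, a black disc 26 mm in diameter, 5 mm thick, cushioned by a spring of 3 N per mm against the plunger rod. Origin: centre of its outer face, on the barrel axis; x as the cartridge's. None if the cartridge is absent.
- pad_b: Thumb pad on the outer end of cart_b's plunger, a black disc 26 mm in diameter, 5 mm thick, cushioned by a spring of 3 N per mm against the plunger rod. Origin: centre of its outer face, on the barrel axis; x as the cartridge's. None if the cartridge is absent.
- pad_c: Thumb pad on the outer end of cart_c's plunger, a black disc 26 mm in diameter, 5 mm thick, cushioned by a spring of 3 N per mm against the plunger rod. Origin: centre of its outer face, on the barrel axis; x as the cartridge's. None if the cartridge is absent.
- pad_d: Thumb pad on the outer end of cart_d's plunger, a black disc 26 mm in diameter, 5 mm thick, cushioned by a spring of 3 N per mm against the plunger rod. Origin: centre of its outer face, on the barrel axis; x as the cartridge's. None if the cartridge is absent.
- plunger_a (a joint): How far plunger a is pushed in, m: 0 fully out, 0.025 fully home (starts up to 0.003 in). A sound one slides at about 3 N up to its end stop at 0.025. A seized one feels the same at first, then stops dead at some point in its first 16 mm. Through the sprung pad the push then rises by 3 N per mm: stop at about 10 N; over 30 N on the pad is forcing it. Stays where it was pushed.
- plunger_b (a joint): The same of cartridge b; it may be sound or seized.
- plunger_c (a joint): The same of cartridge c; it may be sound or seized.
- plunger_d (a joint): The same of cartridge d; it may be sound or seized.
- cradle: Aluminium test cradle fixed to the bench, base 130 x 236 x 15 mm; origin on its underside below the middle nest, x away from the robot at yaw 0, z up. Three nests 66 mm apart in y, each for a cartridge lying along x, nozzle to +x, plunger to -x (the robot's side). An end stop 30 mm high, notched for the nozzles, has its face at x = +42 mm; the front collar bears on it.
- nest0 (a point): Left nest (cradle y = +66 mm): where the barrel's middle goes, 37 mm above the bench, with 2 mm to spare before the end stop. The collars stand on the deck (15 mm up) between black guide blocks 14 mm high, 52 mm apart; these stand only at 26 to 48 mm either way from this point in x, so fingers can come down beside the barrel.
- nest1 (a point): Middle nest (cradle y = 0), like nest0.
- nest2 (a point): Right nest (cradle y = -66 mm), like nest0.
- clamp (a joint): Angle of the steel clamp bail, rad: 0 shut (arms level towards the robot, 8 mm cross bar 1.5 mm over the barrels, 18 mm on the robot's side of their middle), 1.85 its stop, leaning back; clear of the nests above 1.5. Hinge axis along cradle y at x = +66 mm, 56.5 mm above the bench. Stays where left, moves with about 1.5 N at the handle. Starts between 0 and 0.5.
- handle (a point): Centre of the clamp's black round handle, a disc 22 mm in diameter, 20 mm thick, axis along the cradle's y, at the bail's left end: 125 mm from the hinge axis, cradle y = +127 mm. Can be pinched across its thickness from above; it turns between the pads while carried round the hinge.
- mat: Flat cork mat 170 x 230 x 4 mm (its 230 mm along y) fixed on the bench to the robot's right; origin centre of its underside. For the sound cartridges. Mat and tray swap places from start to start.
- tray: Shallow aluminium tray 170 x 230 mm, 20 mm high, walls and floor 4 mm (its 230 mm along y), fixed on the bench to the robot's right; origin centre of its underside. For the seized cartridges.
- bowl: Bystander: dark wooden bowl, 100 mm wide, 55 mm high, beyond the cradle; leave alone.
- jar: Bystander: amber jar, 60 mm diameter, 75 mm high, in front of the robot's base to the left; leave alone.
- stone: Bystander: grey honing stone 50 x 120 x 25 mm, beyond the cradle to the right; leave alone.
- brush: Bystander: brush 180 mm long lying across in front of the robot's base; leave alone.

How it is judged (in metres and radians):
On the way, in this order (a step that is already met when the one before it is completed fails the run):
1. every cartridge lies in a nest, plunger towards the robot, with the clamp wide open (over 1.2 rad) (x of cart_a in the frame of cradle between -0.016 and 0.008 m and y of cart_a in the frame of cradle between -0.08 and 0.08 m and z of cart_a in the frame of cradle between 0.031 and 0.043 m and x of each of pad_a, pad_b, pad_c, pad_d in the frame of cradle below -0.03 m and angle between the x axis of each of cart_a, cart_b, cart_c, cart_d and the x axis of cradle, either way round below 0.15 rad and x of cart_b in the frame of cradle between -0.016 and 0.008 m and y of cart_b in the frame of cradle between -0.08 and 0.08 m and z of cart_b in the frame of cradle between 0.031 and 0.043 m and x of cart_c in the frame of cradle between -0.016 and 0.008 m and y of cart_c in the frame of cradle between -0.08 and 0.08 m and z of cart_c in the frame of cradle between 0.031 and 0.043 m and x of cart_d in the frame of cradle between -0.016 and 0.008 m and y of cart_d in the frame of cradle between -0.08 and 0.08 m and z of cart_d in the frame of cradle between 0.031 and 0.043 m and value of joint clamp above 1.2 rad), for 0.2 s.
2. the clamp is shut (under 0.1 rad) with every cartridge in its nest (x of cart_a in the frame of cradle between -0.016 and 0.008 m and y of cart_a in the frame of cradle between -0.08 and 0.08 m and z of cart_a in the frame of cradle between 0.031 and 0.043 m and x of each of pad_a, pad_b, pad_c, pad_d in the frame of cradle below -0.03 m and angle between the x axis of each of cart_a, cart_b, cart_c, cart_d and the x axis of cradle, either way round below 0.15 rad and x of cart_b in the frame of cradle between -0.016 and 0.008 m and y of cart_b in the frame of cradle between -0.08 and 0.08 m and z of cart_b in the frame of cradle between 0.031 and 0.043 m and x of cart_c in the frame of cradle between -0.016 and 0.008 m and y of cart_c in the frame of cradle between -0.08 and 0.08 m and z of cart_c in the frame of cradle between 0.031 and 0.043 m and x of cart_d in the frame of cradle between -0.016 and 0.008 m and y of cart_d in the frame of cradle between -0.08 and 0.08 m and z of cart_d in the frame of cradle between 0.031 and 0.043 m and value of joint clamp below 0.1 rad), for 0.2 s.
3. with the clamp shut, every plunger has been pressed: sound ones home (past 22 mm), seized ones until they stiffen (value of joint clamp below 0.1 rad and value of joint each of plunger_a, plunger_c above 0.022 m and value of joint plunger_b above 0.008 m and value of joint plunger_d above 0.013 m), for 0.1 s.
4. the clamp is wide open again (over 1.2 rad) (value of joint clamp above 1.2 rad), for 0.2 s.
At the end, for the whole second after the job is handed in: Sound cartridges lie at rest on the cork mat with their plungers home (past 20 mm), seized ones lie at rest in the metal tray (barrel middle within 75 mm along and 105 mm across of the middle of the mat or tray, lying down on it, not on another cartridge), and the clamp stands open over 1.2 rad (x of cart_a in the frame of mat between -0.075 and 0.075 m and y of cart_a in the frame of mat between -0.105 and 0.105 m and z of cart_a in the frame of mat between 0.014 and 0.036 m and linear speed of each of cart_a, cart_c, cart_b, cart_d below 0.03 m/s and x of cart_c in the frame of mat between -0.075 and 0.075 m and y of cart_c in the frame of mat between -0.105 and 0.105 m and z of cart_c in the frame of mat between 0.014 and 0.036 m and x of cart_b in the frame of tray between -0.075 and 0.075 m and y of cart_b in the frame of tray between -0.105 and 0.105 m and z of cart_b in the frame of tray between 0.014 and 0.036 m and x of cart_d in the frame of tray between -0.075 and 0.075 m and y of cart_d in the frame of tray between -0.105 and 0.105 m and z of cart_d in the frame of tray between 0.014 and 0.036 m and value of joint clamp above 1.2 rad and value of joint each of plunger_a, plunger_c above 0.02 m); the robot touches nothing.
It fails at once if a plunger is forced: the fingers press on a thumb pad with more than 30 N (contact force between any of pad_a, pad_b, pad_c, pad_d and the fingers above 30 N).
It fails at once if a bystander (bowl, jar, stone, brush) is moved more than 40 mm (distance of any of bowl, jar, stone, brush from where it was at the start of the episode above 0.04 m).
Of cart_a, cart_b, cart_c, cart_d only 2 to 3 are there at a start; the rules pass over those that are not, and their reading is None.
At some moment in a run one of cart_a, cart_b, cart_c, cart_d may be knocked a few centimetres aside while the robot is not near it.
Once in a run the grip may slacken for a moment while it holds something.
It also fails if it takes over 210 s, if anything falls off the work surface, if the arm or the gripper's body presses on something with over 40 N, if the wrist force passes 120 N, or if a joint passes its speed limit or range.

## Working session

There is one attempt and no reset: what is moved stays moved. The work goes in short steps, Python scripts to look and compute and a tool call to move; the robot and the scene stay as the last step left them, time stands still between calls to the robot, and variables do not carry over. Pictures are saved under pics/ and viewed, and the job is handed in when it is done.

Besides the shell and the picture viewer there is one more tool, called after ">>>" as name([rows], argument=value, ...), one row to a line, values as JSON. move_arm: Moves the arm, as the interface text tells. Its arguments: {"type":"object","properties":{"moves":{"type":"array","items":{"type":"array"}},"force":{"type":"number"}},"required":["moves"]}

```bash
ls; mkdir -p pics
python3 - <<'E'
from workcell import status, viewer
import cv2
print(status.state())
for n in("side","top"):
    print(n,viewer.get_calibration(n))
    cv2.imwrite(f"pics/{n}0.png",viewer.grab_frame(n)[:,:,::-1])
E
```

```text
pics
{'time_s': 0.0, 'qpos': array([ 6.82957330e+01,  1.83530664e+01,  8.97077844e+01, -2.66252591e-03,
        7.20445073e+01, -1.14402360e+00]), 'qvel': array([-0.06004422,  0.08215477, -0.05818961,  0.04228411,  0.0645456 ,
       -0.04469632]), 'effort': array([ 9.35100411e-05, -4.12459767e+01, -2.31972134e+01,  7.27163907e-02,
        4.58901899e-02, -1.62234110e-04]), 'ee_pos': array([201.78831221, 538.02751913, 291.39653643]), 'ee_rot': array([ -89.76769643,   89.89461156, -110.32711673]), 'force': array([ 0.67898187,  0.8365959 , -0.8582958 ]), 'torque': array([ 0.04976599,  0.0642785 , -0.01164845]), 'gripper_width': 91.28343840174186}
side {'camera_matrix': array([[509.01478476,   0.        , 314.86103108],
       [  0.        , 509.01478476, 236.93708343],
       [  0.        ,   0.        ,   1.        ]]), 'eye': array([488.46202335, 768.36933825, 819.96836183]), 'rotation': array([-135.90353552,    0.7306781 , -175.65815959])}
top {'camera_matrix': array([[512.64016525,   0.        , 315.96938384],
       [  0.        , 512.64016525, 240.47020253],
       [  0.        ,   0.        ,   1.        ]]), 'eye': array([ 432.39461981,   57.76313129, 1023.08411162]), 'rotation': array([-173.95351537,    0.2429009 ,  -91.25372905])}
```

```bash
ls -la pics
```

```text
total 996
drwxr-xr-x 2 agent agent   4096 Dec  6 04:49 .
drwxr-xr-x 3 agent agent   4096 Dec  6 04:49 ..
-rw-r--r-- 1 agent agent 456320 Dec  6 04:49 side0.png
-rw-r--r-- 1 agent agent 550569 Dec  6 04:49 top0.png
```

View pics/top0.png

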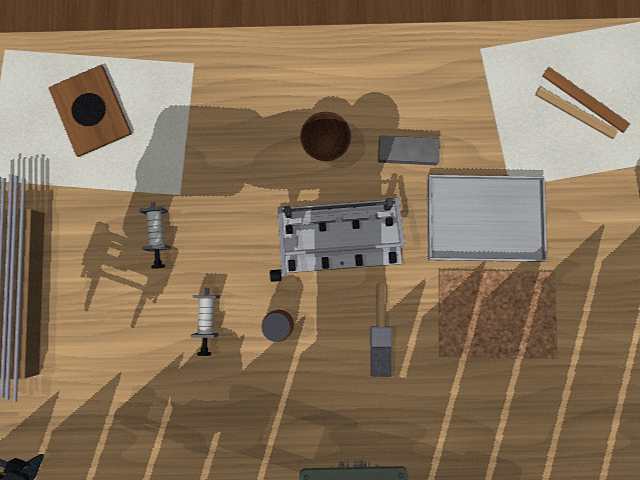

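View pics/side0.png

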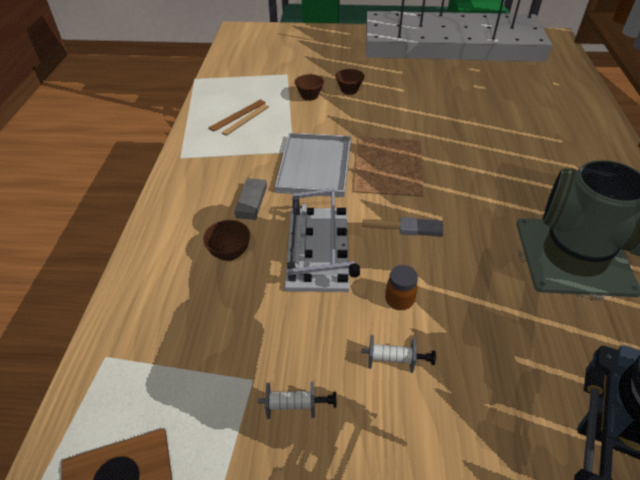

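The top view shows two cartridges (about (155,235) and (205,320)), the cradle around (342,235), the clamp handle at (277,275), the tray at (488,218) and the mat at (497,313). The side view shows the same things. I'll write helpers and zoom in.

```bash
cat > h.py <<'E'
import numpy as np, cv2
from scipy.spatial.transform import Rotation as Ro
from workcell import status, viewer
def cal(n):
    c=viewer.get_calibration(n); return c["camera_matrix"],np.array(c["eye"]),Ro.from_euler('xyz',c["rotation"],degrees=True).as_matrix()
def ray(n,uv):
    K,e,R=cal(n); d=R@np.linalg.inv(K)@np.array([uv[0],uv[1],1.]); return e,d/np.linalg.norm(d)
def plane(n,uv,z):
    e,d=ray(n,uv); return e+d*(z-e[2])/d[2]
def proj(n,p):
    K,e,R=cal(n); q=K@(R.T@(np.array(p,float)-e)); return q[:2]/q[2]
def tri(ut,us):
    e1,d1=ray("top",ut);e2,d2=ray("side",us)
    A=np.stack([d1,-d2],1); t=np.linalg.lstsq(A,e2-e1,rcond=None)[0]
    a=e1+t[0]*d1;b=e2+t[1]*d2; return (a+b)/2,np.linalg.norm(a-b)
def grab(n,name=None):
    im=viewer.grab_frame(n)[:,:,::-1].copy()
    if name: cv2.imwrite(f"pics/{name}.png",im)
    return im
def crop(im,x0,y0,x1,y1,s,name):
    c=cv2.resize(im[y0:y1,x0:x1],None,fx=s,fy=s,interpolation=cv2.INTER_CUBIC)
    cv2.imwrite(f"pics/{name}.png",c)
E
python3 - <<'E'
from h import *
t=cv2.imread("pics/top0.png");s=cv2.imread("pics/side0.png")
a=cv2.resize(t[190:370,130:260],None,fx=3,fy=3,interpolation=2)
crop(t,130,190,260,370,3.3,"c1")
crop(s,240,320,450,430,3.8,"c2")
crop(t,260,190,410,290,5,"c3")
crop(s,270,180,370,300,5,"c4")
print(plane("top",(488,218),0),plane("top",(497,313),4),plane("side",(313,165),0),proj("top",[0,0,0]),proj("side",[0,0,0]))
E
```

```text
[ 578.58332823 -287.54456344    0.        ] [ 389.05867089 -293.07372029    4.        ] [ 583.58430007 -282.44634745    0.        ] [353.71542278 523.44132969] [574.04120464 256.54091495]
```

View pics/c1.png

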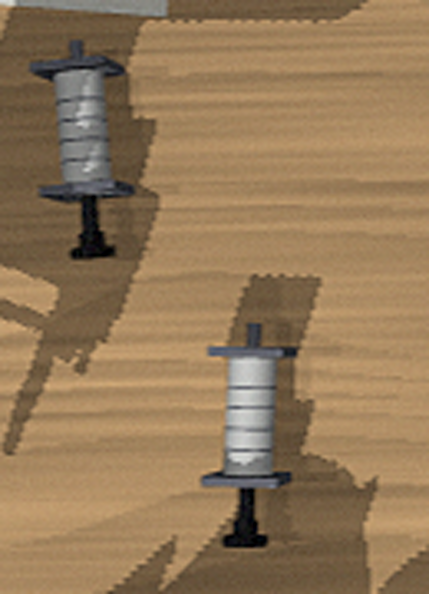

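View pics/c2.png

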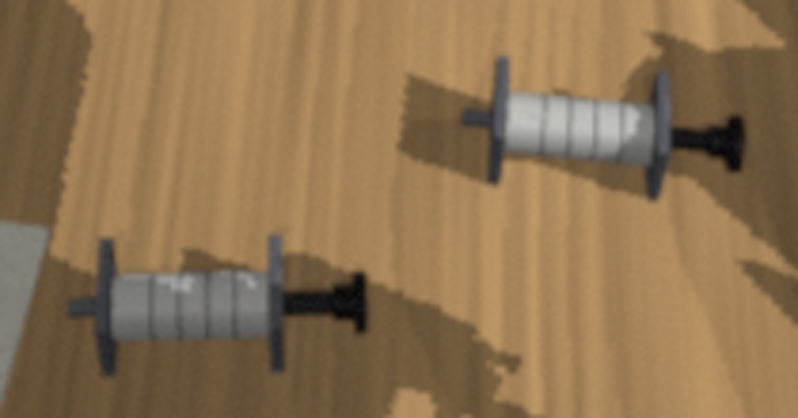

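View pics/c3.png

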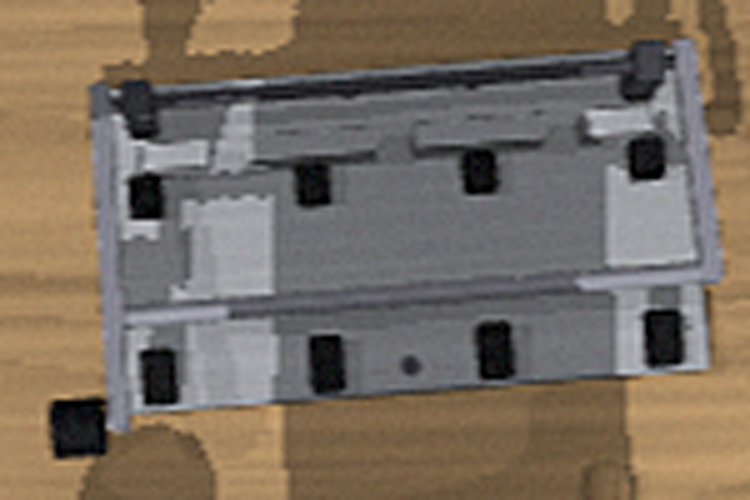

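View pics/c4.png

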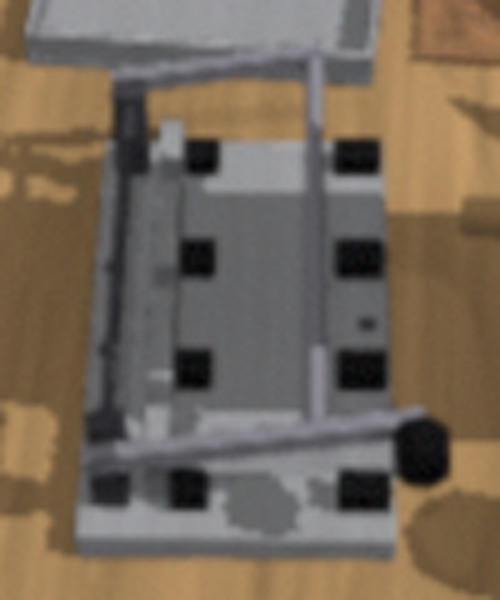

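Crops: both cartridges' collars and pads are clear, as are the eight black guide blocks, the clamp bar and the handle (top px ≈(276,276), side ≈(354,270)). Now I'll measure.

Run:
```python
from h import *
T=lambda x,y:(130+x/3.3-.35,190+y/3.3-.35)
S=lambda x,y:(240+x/3.8-.37,320+y/3.8-.37)
for nm,L in dict(c1=[((252,351),(497,120)),((246,480),(658,135)),((245,541),(738,143))],c2=[((78,67),(106,306)),((87,190),(277,303)),((92,252),(360,302))]).items():
    P=[]
    for a,b in L:
        p,e=tri(T(*a),S(*b)); P.append(p); print(nm,p.round(1),round(e,1), "planes z22",plane("top",T(*a),22).round(1)[:2],plane("side",S(*b),22).round(1)[:2])
    m=(P[0]+P[1])/2; d=P[0]-P[2]; print(" mid",m.round(1),"yaw",np.degrees(np.arctan2(d[1],d[0])).round(1),np.linalg.norm(P[0]-P[1]).round(1))
t=cv2.imread("pics/top0.png");s=cv2.imread("pics/side0.png")
R={}
for n,im,(x0,y0,x1,y1) in(("top",t,(262,190,410,290)),("side",s,(275,180,365,300))):
    m=(im.max(2)<45).astype(np.uint8); k=np.zeros_like(m); k[y0:y1,x0:x1]=m[y0:y1,x0:x1]
    nn,lab,st,c=cv2.connectedComponentsWithStats(k)
    for i in range(1,nn):
        if st[i,4]>20: print(n,c[i].round(1),st[i], plane(n,c[i],23).round(1))
p,e=tri((275.6,275.6),(354,270.2)); print("handle",p,e)
```

```text
c1 [435.5 275.7  21.7] 1.5 planes z22 [434.8 275.7] [436.3 275.8]
c1 [360.6 279.   22.3] 1.4 planes z22 [359.9 279.1] [361.3 278.8]
c1 [324.5 279.9  21.1] 0.5 planes z22 [324.9 279.7] [324.5 280.5]
 mid [398.1 277.3  22. ] yaw -2.2 75.0
c2 [607.  380.6  20.9] 0.8 planes z22 [606.4 380.2] [607.3 381. ]
c2 [532.4 374.2  21.4] 0.3 planes z22 [532.2 374. ] [532.5 374.4]
c2 [495.7 370.9  20.9] 0.9 planes z22 [495.2 370.6] [496.2 371.4]
 mid [569.7 377.4  21.2] yaw 4.9 74.9
top [340.  206.2] [298 203  78   7 139] [605.4  10.7  23. ]
top [287.2 214.3] [283 209   9   9  23] [591.7 115.3  23. ]
top [389.  221.3] [386 217   7   9  55] [573.1 -84.9  23. ]
top [355.  223.5] [348 219  12  10  63] [570.2 -17.8  23. ]
top [322.2 225.9] [319 221   8  10  60] [566.9  46.7  23. ]
top [288.9 229.1] [286 225   7   9  55] [562.2 112.4  23. ]
top [392.2 256.9] [389 252   7  11  73] [502.8 -88.5  23. ]
top [358.6 259.9] [355 254   8  12  75] [498.3 -22.8  23. ]
top [325.  262.3] [322 257   7  12  74] [495.2  43.1  23. ]
top [291.5 265. ] [288 260   8  11  68] [491.3 108.5  23. ]
top [275.3 275. ] [270 270  11  12 113] [472.5 140.4  23. ]
side [296.4 210.3] [294 205   5  10  34] [606.  -83.3  23. ]
side [309.7 211.1] [307 208   6   7  35] [575.  -82.5  23. ]
side [340.9 211.3] [337 208   9   7  47] [503.7 -86.3  23. ]
side [308.9 231.1] [306 228   7   7  48] [571.5 -18.1  23. ]
side [341.3 231. ] [337 228  10   7  65] [500.3 -22.6  23. ]
side [308.  253.4] [305 250   7   8  54] [567.9  48.2  23. ]
side [341.9 253.7] [338 250   9   8  68] [496.3  44.6  23. ]
side [353.7 269.9] [349 264  10  13 111] [470.4  87.7  23. ]
side [291.6 277.1] [289 275   6   5  29] [595.6 115.   23. ]
side [307.  277.4] [304 274   7   8  52] [564.4 113.8  23. ]
side [342.2 278. ] [338 275  10   7  66] [493.1 110.8  23. ]
handle [470.18602095 135.27631657  77.65109797] 1.9454742850935849
```

```bash
cat >> h.py <<'E'
CR=np.array([534.7,12.8,0.]);CY=3.2
def cr(x,y,z):
    R=Ro.from_euler('z',CY,degrees=True).as_matrix(); return CR+R@np.array([x,y,z],float)
def incr(p):
    R=Ro.from_euler('z',CY,degrees=True).as_matrix(); return R.T@(np.array(p)-CR)
def pose():
    s=status.state(); R=Ro.from_euler('xyz',s["ee_rot"],degrees=True).as_matrix(); return s,s["ee_pos"],R
def where():
    s,p,R=pose(); g=p+60*R[:,0]; print("t",round(s["time_s"],2),"grasp",g.round(1),"cradle",incr(g).round(1),"xaxis",R[:,0].round(3),"jaw",np.degrees(np.arctan2(R[1,1],R[0,1])).round(1),"F",s["force"].round(1),"w",s["gripper_width"].round(1),"q",s["qpos"].round(0))
def plan(g,jaw=None,label=""):
    "shift (cm, tool axes) and turn (rad) to bring grasp point to g with jaw axis at angle jaw (deg, mod 180)"
    s,p,R=pose(); d=R.T@(np.array(g,float)-(p+60*R[:,0]))/10
    t=0
    if jaw is not None:
        c=np.degrees(np.arctan2(R[1,1],R[0,1])); dj=(jaw-c+90)%180-90; t=-np.radians(dj)
    print(label,"shift cm",d.round(2),"turn",round(t,3),"q6 now",s["qpos"][5].round(1))
E
python3 - <<'E'
from h import *
where()
plan(cr(-57.6,127,140),93.2,"above handle")
plan(cr(-57.6,127,78),93.2,"handle")
E
```

```text
Traceback (most recent call last):
  File "h.py", line 31, in where
    s,p,R=pose(); g=p+60*R[:,0]; print("t",round(s["time_s"],2),"grasp",g.round(1),"cradle",incr(g).round(1),"xaxis",R[:,0].round(3),"jaw",np.degrees(np.arctan2(R[1,1],R[0,1])).round(1),"F",s["force"].round(1),"w",s["gripper_width"].round(1),"q",s["qpos"].round(0))
                                                                                                                                                                                                                      ^^^^^^^^^^^^^^^^^^^^^^^^
AttributeError: 'float' object has no attribute 'round'
```

```bash
sed -i 's/s\["gripper_width"\].round(1)/round(float(s["gripper_width"]),1)/' h.py
python3 - <<'E'
from h import *
where()
plan(cr(-57.6,127,140),93.2,"above handle")
plan(cr(-57.6,127,78),93.2,"handle")
E
```

```text
t 0.1 grasp [201.7 538.  231.5] cradle [-303.1  543.   231.5] xaxis [-0.001 -0.001 -1.   ] jaw 69.4 F [ 0.  -0.5 -0.6] w 91.1 q [68. 18. 90.  0. 72. -1.]
above handle shift cm [  9.19 -28.17  39.23] turn -0.415 q6 now -1.1
handle shift cm [ 15.39 -28.16  39.23] turn -0.415 q6 now -1.1
```

>>> move_arm([
  [[0,-28.2,39.2],-0.415,1],
  [[0,-28.2,39.2],-0.415,1],
  [[0,-28.2,39.2],-0.415,1],
  [[0,-28.2,39.2],-0.415,1],
  [[0,-28.2,39.2],-0.415,1],
  [[0,-28.2,39.2],-0.415,1],
  [[0,-28.2,39.2],-0.415,1],
  [[0,-28.2,39.2],-0.415,1],
  [[0,-28.2,39.2],-0.415,1],
  [[9.2,-28.2,39.2],-0.415,0.2],
  [[9.2,-28.2,39.2],-0.415,0.2],
  [[9.2,-28.2,39.2],-0.415,0.2],
  [[9.2,-28.2,39.2],-0.415,0.2],
], force=10)

```text
time_s: 1.72
ee_pos: [470.4, 137.5, 201.4]
ee_rot: [18.6, 89.9, 21.9]
force: [0.4, 0.8, -0.5]
gripper_width: 55.3
```

Run:
```python
from h import *
where()
t=grab("top","top1");s=grab("side","side1")
crop(t,230,180,420,310,4,"d1");crop(s,250,170,420,310,4.5,"d2")
plan(cr(-57.6,127,78),93.2,"handle")
```

```text
t 1.73 grasp [470.5 137.6 141.4] cradle [-57.1 128.2 141.4] xaxis [ 0.002  0.001 -1.   ] jaw 93.3 F [ 0.4  0.8 -0.5] w 55.3 q [ 15.  15. 108.   0.  56. -78.]
handle shift cm [ 6.39 -0.1  -0.11] turn 0.001 q6 now -78.3
```

View pics/d1.png

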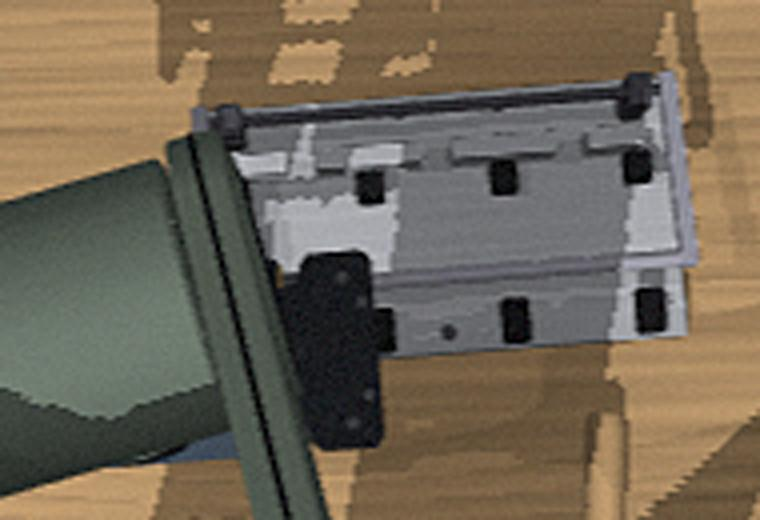

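View pics/d2.png

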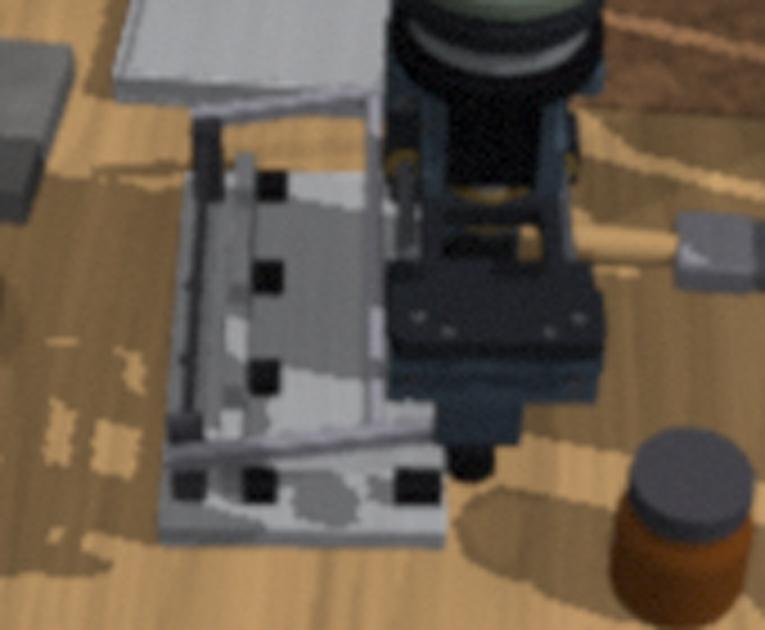

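>>> move_arm([
  [[3,-0.1,-0.1],0,0.2],
  [[6.4,-0.1,-0.1],0,0.2],
  [[6.4,-0.1,-0.1],0,0.2],
  [[6.4,-0.1,-0.1],0,-0.3],
  [[6.4,-0.1,-0.1],0,-1],
  [[6.4,-0.1,-0.1],0,-1],
  [[6.4,-0.1,-0.1],0,-1],
  [[6.4,-0.1,-0.1],0,-1],
], force=8)

```text
time_s: 2.82
ee_pos: [470.0, 132.8, 137.2]
ee_rot: [-66.8, 89.6, -63.4]
force: [3.2, -14.4, 0.4]
gripper_width: 28.9
```

Run:
```python
from h import *
where()
s=grab("side","side2")
crop(s,290,200,420,310,5.5,"d2")
```

```text
t 2.83 grasp [470.2 132.4  77.2] cradle [-57.7 123.   77.2] xaxis [ 0.003 -0.006 -1.   ] jaw 93.4 F [  3.2 -14.4   0.4] w 28.9 q [ 15.  20. 113.  -1.  47. -78.]
```

View pics/d2.png

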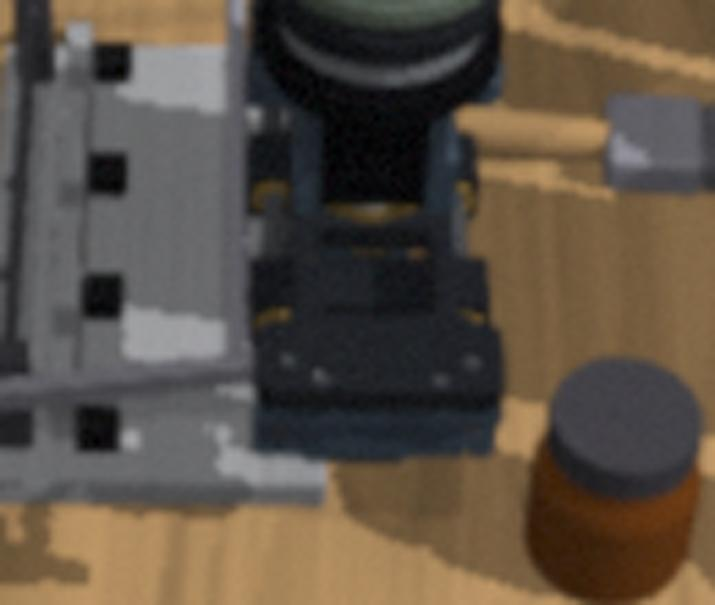

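Gripped handle plus arm end (28.9 mm). I work out the arc.

Run:
```python
import numpy as np
r=125.4
for th in np.linspace(.166,1.78,19)[1:]: print(f"[[{-r*(np.sin(th)-np.sin(.166))/10:.1f}, -0.45, {r*(np.cos(.166)-np.cos(th))/10:.1f}], 0, -1],",end=" ")
```

```text
[[-1.1, -0.45, 0.2], 0, -1], [[-2.2, -0.45, 0.6], 0, -1], [[-3.2, -0.45, 1.0], 0, -1], [[-4.2, -0.45, 1.5], 0, -1], [[-5.2, -0.45, 2.1], 0, -1], [[-6.0, -0.45, 2.8], 0, -1], [[-6.9, -0.45, 3.6], 0, -1], [[-7.6, -0.45, 4.4], 0, -1], [[-8.3, -0.45, 5.3], 0, -1], [[-8.9, -0.45, 6.3], 0, -1], [[-9.4, -0.45, 7.3], 0, -1], [[-9.8, -0.45, 8.3], 0, -1], [[-10.1, -0.45, 9.4], 0, -1], [[-10.3, -0.45, 10.5], 0, -1], [[-10.4, -0.45, 11.6], 0, -1], [[-10.5, -0.45, 12.7], 0, -1], [[-10.4, -0.45, 13.9], 0, -1], [[-10.2, -0.45, 15.0], 0, -1],
```

>>> move_arm([
  [[0,-0.45,0],0,-1],
  [[-1.1,-0.45,0.2],0,-1],
  [[-2.2,-0.45,0.6],0,-1],
  [[-3.2,-0.45,1.0],0,-1],
  [[-4.2,-0.45,1.5],0,-1],
  [[-5.2,-0.45,2.1],0,-1],
  [[-6.0,-0.45,2.8],0,-1],
])

```text
time_s: 3.75
ee_pos: [497.0, 133.5, 196.9]
ee_rot: [117.9, 89.9, 121.1]
force: [-0.6, 5.8, -4.4]
gripper_width: 28.8
```

Run:
```python
from h import *
where()
```

```text
t 3.75 grasp [496.9 133.6 136.9] cradle [-31.  122.7 136.9] xaxis [-0.001  0.002 -1.   ] jaw 93.2 F [-0.6  5.8 -4.4] w 28.8 q [ 14.  18. 106.   0.  57. -80.]
```

>>> move_arm([
  [[-0.9,0.1,0.8],0,-1],
  [[-1.6,0.1,1.6],0,-1],
  [[-2.3,0.1,2.5],0,-1],
  [[-2.9,0.1,3.5],0,-1],
  [[-3.4,0.1,4.5],0,-1],
  [[-3.8,0.1,5.5],0,-1],
  [[-4.1,0.1,6.6],0,-1],
  [[-4.3,0.1,7.7],0,-1],
  [[-4.4,0.1,8.8],0,-1],
  [[-4.5,0.1,9.9],0,-1],
  [[-4.4,0.1,11.1],0,-1],
  [[-4.2,0.1,12.2],0,-1],
  [[-4.2,0.1,12.2],0,-1],
])

```text
time_s: 5.38
ee_pos: [620.3, 140.5, 237.8]
ee_rot: [-9.9, 89.9, -6.7]
force: [0.5, -0.5, -4.1]
gripper_width: 28.8
```

Run:
```python
from h import *
where()
s=grab("side","side3")
crop(s,240,130,420,310,3.3,"d2")
```

```text
t 5.38 grasp [620.4 140.5 177.8] cradle [ 92.7 122.7 177.8] xaxis [ 0.002 -0.    -1.   ] jaw 93.2 F [ 0.5 -0.5 -4.1] w 28.8 q [ 12.  26.  86.  -0.  68. -81.]
```

View pics/d2.png

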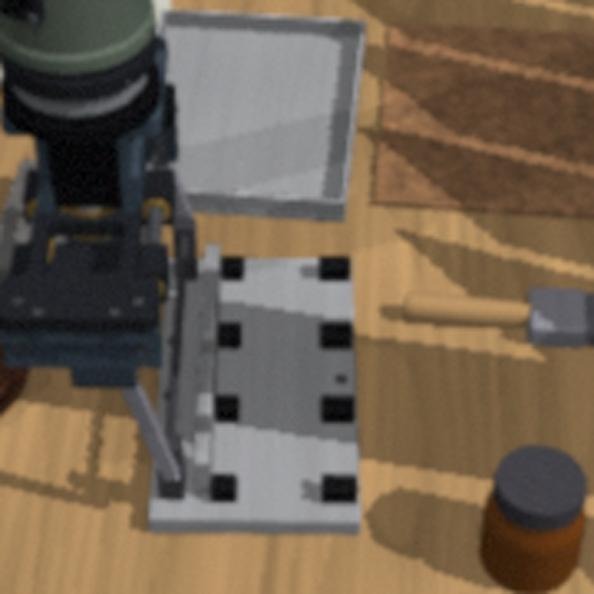

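The side view shows the bail leaning back with the gripper at its handle. I release it and go up.

>>> move_arm([
  [[0,0,0],0,0.2],
  [[0,0,0],0,0.2],
  [[0,0,0],0,0.2],
  [[-6,0,0],0,0.2],
  [[-8,0,0],0,0.2],
  [[-8,0,0],0,1],
])

```text
time_s: 6.18
ee_pos: [619.5, 140.7, 320.5]
ee_rot: [10.0, 89.7, 13.2]
force: [-0.4, 1.0, 0.1]
gripper_width: 62.0
```

Run:
```python
from h import *
where()
plan([569.7,377.4,100],94.9,"above c2")
t=grab("top","top4")
crop(t,100,170,300,370,3,"d1")
```

```text
t 6.17 grasp [619.8 140.8 260.5] cradle [ 92.1 123.  260.5] xaxis [ 0.005  0.001 -1.   ] jaw 93.2 F [-0.4  1.   0.1] w 62.0 q [ 12.  23.  79.   0.  78. -81.]
above c2 shift cm [16.06 23.89 -3.74] turn -0.029 q6 now -81.5
```

View pics/d1.png

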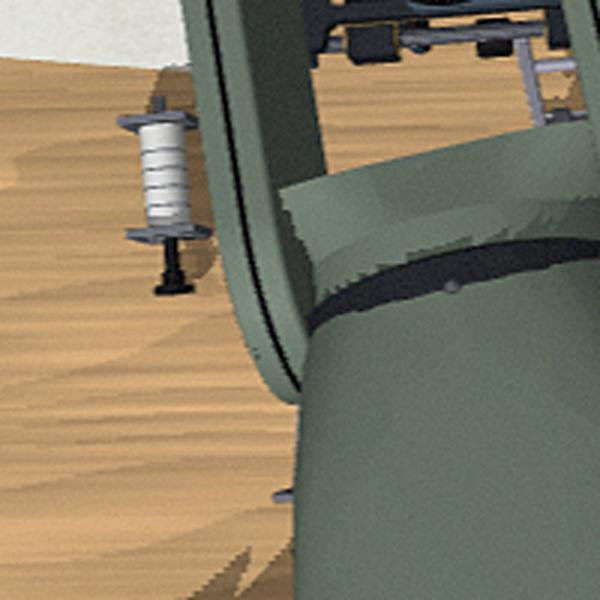

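Cart c2 is unmoved (front collar at px ≈(152.5,210.5)). Moving over it.

>>> move_arm([
  [[0,23.9,-3.75],-0.03,1],
  [[0,23.9,-3.75],-0.03,1],
  [[0,23.9,-3.75],-0.03,1],
  [[0,23.9,-3.75],-0.03,1],
  [[0,23.9,-3.75],-0.03,1],
  [[16,23.9,-3.75],-0.03,1],
  [[16,23.9,-3.75],-0.03,1],
  [[16,23.9,-3.75],-0.03,1],
  [[16,23.9,-3.75],-0.03,1],
])

```text
time_s: 7.35
ee_pos: [566.4, 374.7, 153.8]
ee_rot: [-150.3, 89.4, -145.4]
force: [0.5, 0.1, 0.6]
gripper_width: 90.9
```

Run:
```python
from h import *
where()
plan([569.7,377.4,22],94.9,"c2")
s=grab("side","side5")
crop(s,220,320,460,480,3.3,"d1")
```

```text
t 7.35 grasp [565.9 374.4  93.8] cradle [ 51.4 359.3  93.8] xaxis [-0.008 -0.006 -1.   ] jaw 94.9 F [0.5 0.1 0.6] w 90.9 q [ 33.  34.  85.  -0.  62. -62.]
c2 shift cm [7.17 0.3  0.46] turn -0.0 q6 now -62.4
```

View pics/d1.png

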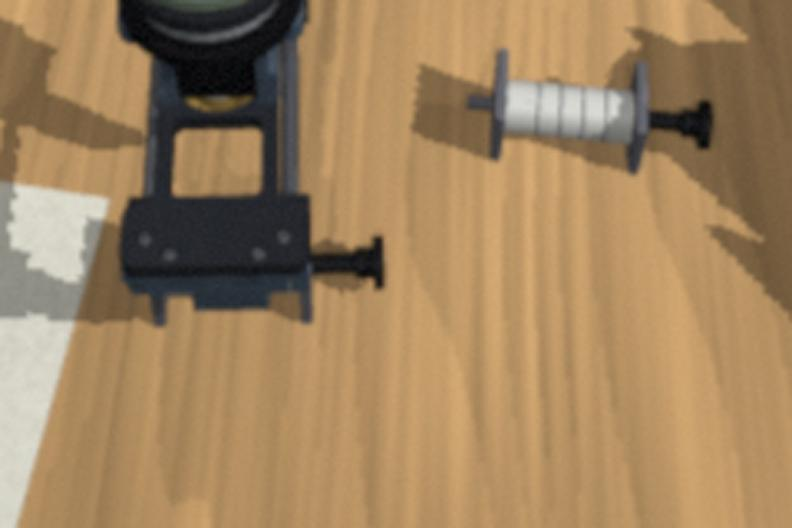

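>>> move_arm([
  [[3,0,0],0,1],
  [[3,0,0],0,1],
  [[3,0,0],0,1],
])

```text
time_s: 7.78
ee_pos: [569.0, 377.4, 130.5]
ee_rot: [27.3, 89.8, 32.3]
force: [-0.1, -0.1, -0.5]
gripper_width: 91.2
```

Run:
```python
from h import *
where()
plan([569.7,377.4,22.5],94.9,"c2")
```

```text
t 7.78 grasp [569.2 377.5  70.5] cradle [ 54.8 362.2  70.5] xaxis [ 0.003  0.002 -1.   ] jaw 94.9 F [-0.1 -0.1 -0.5] w 91.2 q [ 33.  35.  86.  -0.  59. -62.]
c2 shift cm [ 4.8  -0.03  0.03] turn 0.0 q6 now -62.3
```

>>> move_arm([
  [[2.5,0,0],0,1],
  [[4.8,0,0],0,1],
  [[4.8,0,0],0,1],
  [[4.8,0,0],0,-1],
  [[4.8,0,0],0,-1],
  [[4.8,0,0],0,-1],
  [[4.8,0,0],0,-1],
  [[4.8,0,0],0,-1],
  [[4.8,0,0],0,-1],
  [[4.8,0,0],0,-1],
], force=25)

```text
time_s: 9.02
ee_pos: [568.1, 377.2, 80.2]
ee_rot: [79.0, 90.0, 83.9]
force: [-0.5, 0.8, 0.2]
gripper_width: 27.1
```

Run:
```python
from h import *
where()
plan([569.7,377.4,22],93.2,"c2")
plan(cr(0,66,110),93.2,"nest0 above")
```

```text
t 9.03 grasp [568.1 377.2  20.2] cradle [ 53.7 362.   20.2] xaxis [ 0.  0. -1.] jaw 94.9 F [-0.5  0.8  0.2] w 27.1 q [ 33.  38.  89.   0.  53. -62.]
c2 shift cm [-0.18  0.01  0.16] turn 0.03 q6 now -62.3
nest0 above shift cm [ -8.98 -29.42  -6.26] turn 0.03 q6 now -62.3
```

>>> move_arm([
  [[-3.5,0,0],0,-1],
  [[-6.5,0,0],0.03,-1],
  [[-6.5,-10,-2],0.03,-1],
  [[-6.5,-15,-4],0.03,-1],
  [[-6.5,-20,-5],0.03,-1],
  [[-6.5,-25,-6],0.03,-1],
  [[-6.5,-29.4,-6.6],0.03,-1],
  [[-6.5,-29.4,-6.6],0.03,-1],
  [[-6.5,-29.4,-6.6],0.03,-1],
  [[-6.5,-29.4,-6.6],0.03,-1],
])

```text
time_s: 10.28
ee_pos: [527.9, 79.7, 145.2]
ee_rot: [56.9, 90.0, 60.2]
force: [0.6, 0.2, -2.0]
gripper_width: 27.2
```

Run:
```python
from h import *
where()
plan(cr(-4,66,38.5),93.2,"nest0")
t=grab("top","top6");s=grab("side","side6")
crop(t,230,180,420,300,4,"d1");crop(s,250,170,420,310,4.5,"d2")
```

```text
t 10.28 grasp [527.9  79.8  85.2] cradle [-3.1 67.2 85.2] xaxis [ 0.  0. -1.] jaw 93.3 F [ 0.6  0.2 -2. ] w 27.2 q [  7.  23. 107.   0.  51. -86.]
nest0 shift cm [ 4.67 -0.13 -0.09] turn 0.002 q6 now -86.0
```

View pics/d2.png

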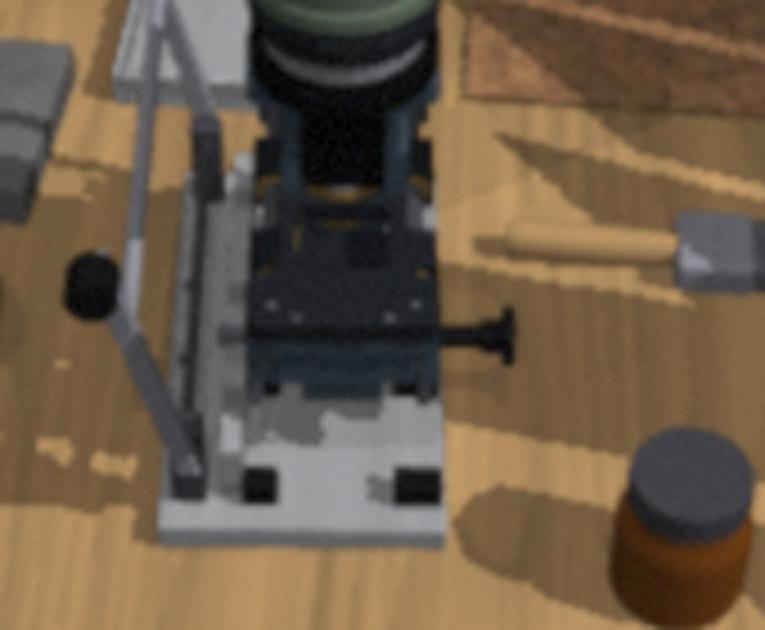

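View pics/d1.png

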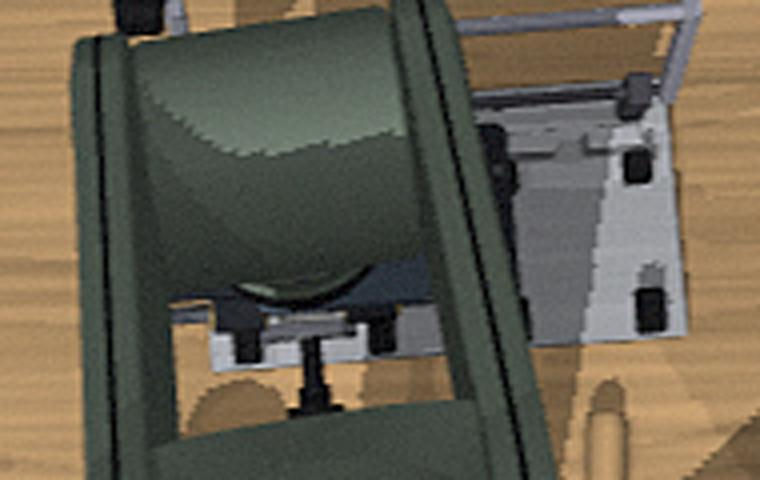

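The plunger rod and rear collar line up between the two left blocks (top px (312,330) vs (247,345)/(382,330)). Lowering.

>>> move_arm([
  [[1.5,-0.1,-0.1],0,-1],
  [[3,-0.13,-0.1],0,-1],
  [[4,-0.13,-0.1],0,-1],
  [[4.6,-0.13,-0.1],0,-1],
  [[4.9,-0.13,-0.1],0,-1],
  [[4.9,-0.13,-0.1],0,-1],
])

```text
time_s: 11.12
ee_pos: [526.8, 77.1, 96.2]
ee_rot: [30.7, 90.0, 34.0]
force: [-0.7, 0.7, -0.5]
gripper_width: 27.8
```

Run:
```python
from h import *
where()
s=grab("side","side7")
crop(s,250,200,420,310,4.5,"d2")
```

```text
t 11.12 grasp [526.8  77.1  36.2] cradle [-4.3 64.7 36.2] xaxis [ 0.  0. -1.] jaw 93.2 F [-0.7  0.7 -0.5] w 27.8 q [  7.  26. 110.   0.  44. -86.]
```

View pics/d2.png

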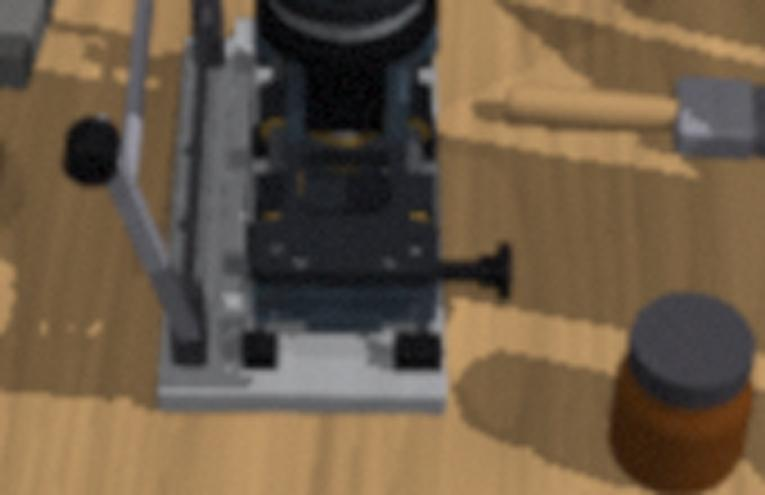

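>>> move_arm([
  [[0,0,0],0,0.1],
  [[0,0,0],0,0.1],
  [[0,0,0],0,0.1],
  [[0,0,0],0,0.1],
  [[-6,0,0],0,0.1],
  [[-12,0,0],0,0.5],
  [[-12,15,-12],0,1],
  [[-12,20,-13],0,1],
  [[-12,20,-13],0,1],
  [[-12,20,-13],0,1],
  [[-12,20,-13],0,1],
])

```text
time_s: 12.55
ee_pos: [383.8, 271.7, 216.4]
ee_rot: [105.0, 90.0, 108.6]
force: [0.2, -0.5, -0.1]
gripper_width: 91.0
```

Run:
```python
from h import *
where()
plan([398.1,277.3,70],87.8,"c1")
t=grab("top","top8");s=grab("side","side8")
crop(t,230,180,420,300,4,"d1");crop(s,250,170,440,420,2.4,"d2")
```

```text
t 12.55 grasp [383.8 271.7 156.4] cradle [-136.2  266.9  156.4] xaxis [-0.     0.001 -1.   ] jaw 93.5 F [ 0.2 -0.5 -0.1] w 91.0 q [ 34.  13. 109.   0.  58. -60.]
c1 shift cm [8.64 0.47 1.46] turn 0.1 q6 now -59.7
```

View pics/d2.png

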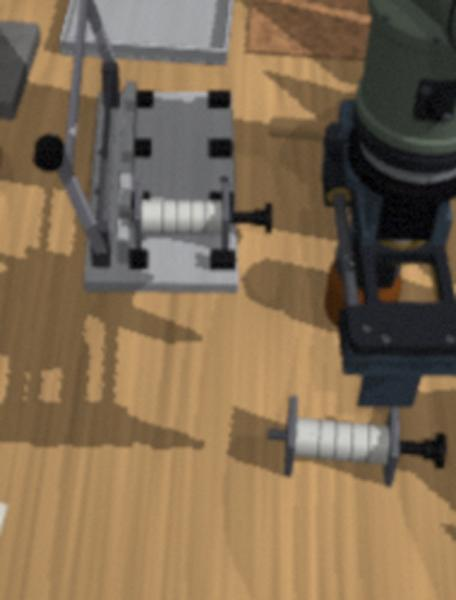

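View pics/d1.png

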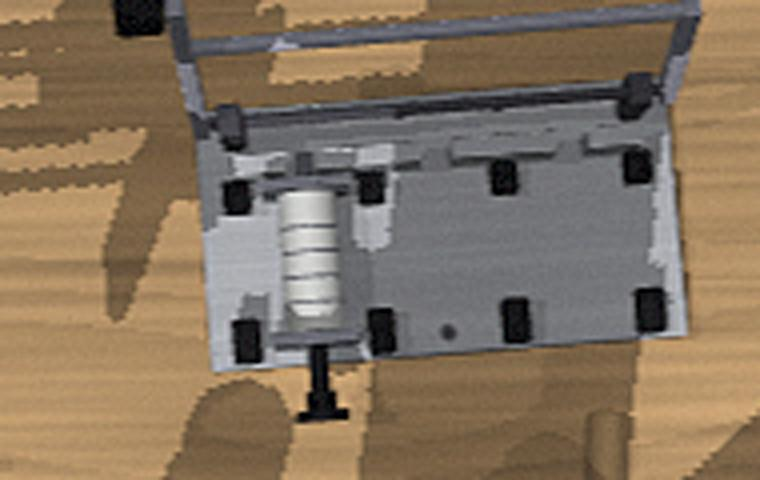

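The cartridge c2 lies in nest0, between its blocks with its plunger towards the robot. c1 is unmoved on the bench. Next, c1.

>>> move_arm([
  [[5,0.5,1.45],0.1,1],
  [[8.6,0.5,1.45],0.1,1],
  [[8.6,0.5,1.45],0.1,1],
  [[8.6,0.5,1.45],0.1,1],
])

```text
time_s: 13.15
ee_pos: [401.1, 275.0, 131.3]
ee_rot: [32.9, 89.9, 30.3]
force: [0.4, -0.1, 0.7]
gripper_width: 91.3
```

Run:
```python
from h import *
where()
plan([398.5,277.3,22],87.8,"c1")
s=grab("side","side9")
crop(s,320,300,460,420,4.4,"d2")
```

```text
t 13.15 grasp [401.2 275.1  71.3] cradle [-118.7  269.3   71.3] xaxis [ 0.002  0.001 -1.   ] jaw 87.4 F [ 0.4 -0.1  0.7] w 91.3 q [ 33.  20. 114.  -0.  46. -54.]
c1 shift cm [ 4.93  0.2  -0.28] turn -0.007 q6 now -54.3
```

View pics/d2.png

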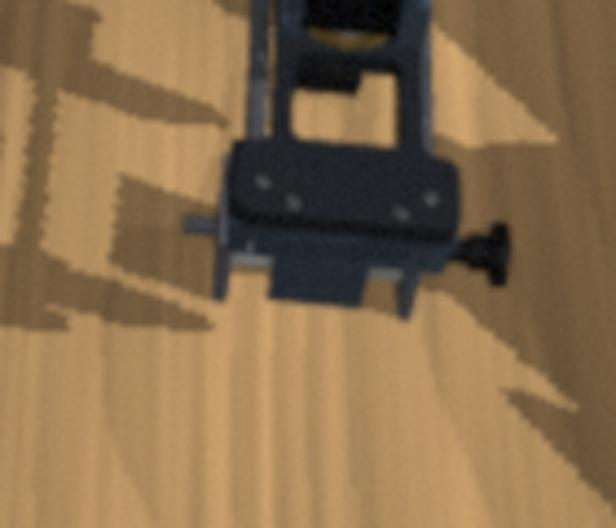

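>>> move_arm([
  [[2.5,0.2,-0.3],0,1],
  [[4.8,0.2,-0.3],0,1],
  [[4.8,0.2,-0.3],0,1],
  [[4.8,0.2,-0.3],0,-1],
  [[4.8,0.2,-0.3],0,-1],
  [[4.8,0.2,-0.3],0,-1],
  [[4.8,0.2,-0.3],0,-1],
  [[4.8,0.2,-0.3],0,-1],
  [[4.8,0.2,-0.3],0,-1],
  [[4.8,0.2,-0.3],0,-1],
])

```text
time_s: 14.45
ee_pos: [397.0, 277.5, 82.2]
ee_rot: [128.4, 90.0, 125.9]
force: [0.3, 0.3, 0.1]
gripper_width: 27.6
```

Run:
```python
from h import *
where()
plan(cr(-3,-66,110),93.2,"nest2 above")
```

```text
t 14.45 grasp [397.  277.5  22.2] cradle [-122.8  272.    22.2] xaxis [-0.  0. -1.] jaw 87.5 F [0.3 0.3 0.1] w 27.6 q [ 34.  24. 117.   0.  39. -54.]
nest2 above shift cm [ -8.78 -32.44  15.28] turn -0.1 q6 now -53.9
```

>>> move_arm([
  [[-6,0,0],0,-1],
  [[-10,0,0],0,-1],
  [[-10,-4,3],-0.05,-1],
  [[-10,-9,5],-0.1,-1],
  [[-10,-14,7],-0.1,-1],
  [[-10,-19,9],-0.1,-1],
  [[-10,-24,11],-0.1,-1],
  [[-10,-29,14],-0.1,-1],
  [[-10,-32.4,15.3],-0.1,-1],
  [[-10,-32.4,15.3],-0.1,-1],
  [[-9,-32.4,15.3],-0.1,-1],
  [[-7,-32.4,15.3],-0.1,-1],
  [[-7,-32.4,15.3],-0.1,-1],
])

```text
time_s: 16.08
ee_pos: [533.8, -51.5, 150.4]
ee_rot: [166.8, 89.7, 170.1]
force: [0.0, 0.2, -1.8]
gripper_width: 27.9
```

Run:
```python
from h import *
where()
plan(cr(-4.5,-66,37.0),93.2,"nest2")
t=grab("top","top10");s=grab("side","side10")
crop(t,230,180,420,300,4,"d1");crop(s,250,150,420,310,3.5,"d2")
```

```text
t 16.07 grasp [533.5 -51.5  90.4] cradle [ -4.7 -64.1  90.4] xaxis [-0.005  0.001 -1.   ] jaw 93.3 F [ 0.   0.2 -1.8] w 27.9 q [  -7.   23.  106.    0.   52. -100.]
nest2 shift cm [ 5.34 -0.19  0.05] turn 0.002 q6 now -100.1
```

View pics/d2.png

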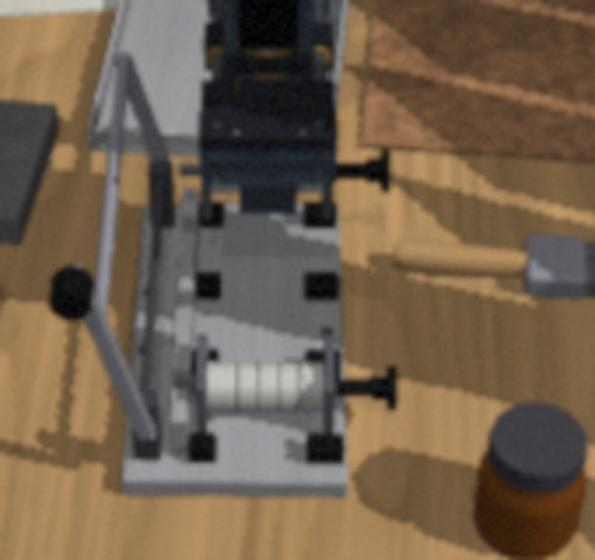

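View pics/d1.png

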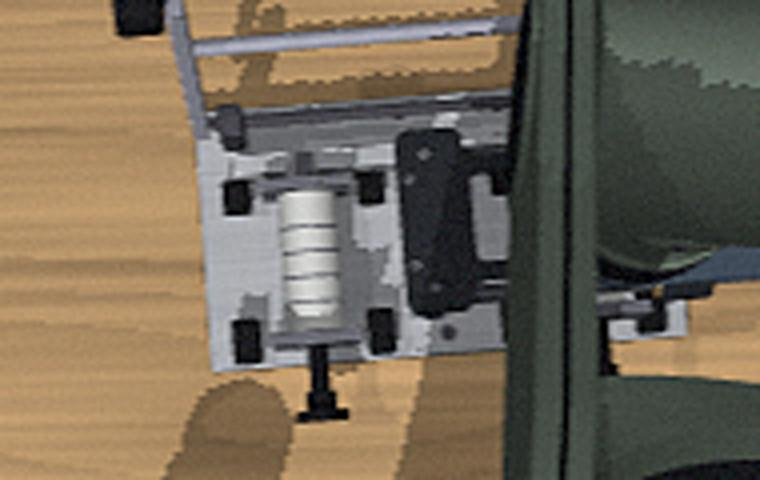

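Aligned over nest2, with the collar left of the block at (650,310). Lowering.

>>> move_arm([
  [[1.5,-0.15,0.05],0,-1],
  [[3,-0.19,0.05],0,-1],
  [[4.3,-0.19,0.05],0,-1],
  [[5,-0.19,0.05],0,-1],
  [[5.3,-0.19,0.05],0,-1],
  [[5.3,-0.19,0.05],0,-1],
  [[5.3,-0.19,0.05],0,-1],
])

```text
time_s: 17.05
ee_pos: [536.6, -54.8, 99.6]
ee_rot: [-5.5, 89.9, -2.3]
force: [-0.5, 0.0, -1.4]
gripper_width: 27.5
```

Run:
```python
from h import *
where()
s=grab("side","side11")
crop(s,250,170,420,310,4.5,"d2")
```

```text
t 17.05 grasp [536.6 -54.8  39.6] cradle [ -1.9 -67.6  39.6] xaxis [ 0.001 -0.    -1.   ] jaw 93.2 F [-0.5  0.  -1.4] w 27.5 q [  -7.   26.  109.    0.   45. -100.]
```

View pics/d2.png

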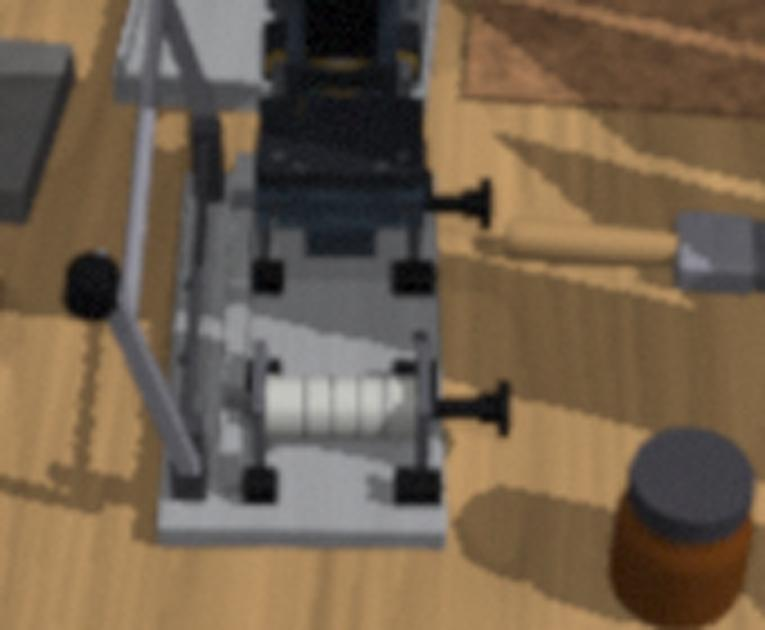

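>>> move_arm([
  [[0.15,0.1,-0.15],0,-1],
  [[0.25,0.1,-0.2],0,-1],
  [[0.25,0.1,-0.2],0,-1],
  [[0.25,0.1,-0.2],0,0.1],
  [[0.25,0.1,-0.2],0,0.1],
  [[0.25,0.1,-0.2],0,0.1],
  [[0.25,0.1,-0.2],0,0.1],
  [[-6,0.1,-0.2],0,0.1],
  [[-12,0.1,-0.2],0,0.1],
  [[-18,0.1,-0.2],0,0.1],
  [[-18,15,-0.2],0,0.1],
  [[-18,19,7],0,0.1],
  [[-18,19,9],0,0.1],
  [[-18,19,9],0,0.1],
  [[-18,19,9],0,0.1],
])

```text
time_s: 18.98
ee_pos: [616.2, 141.8, 278.3]
ee_rot: [169.3, 90.0, 172.7]
force: [-0.5, 0.3, 0.0]
gripper_width: 50.2
```

Run:
```python
from h import *
where()
plan(cr(92.5,123,178),93.2,"handle")
t=grab("top","top12");s=grab("side","side12")
crop(t,230,160,420,300,4,"d1");crop(s,250,150,420,310,3.5,"d2")
```

```text
t 18.98 grasp [616.1 141.9 218.3] cradle [ 88.5 124.3 218.3] xaxis [-0.001  0.    -1.   ] jaw 93.4 F [-0.5  0.3  0. ] w 50.2 q [ 12.  24.  83.   0.  73. -81.]
handle shift cm [ 4.03 -0.13  0.4 ] turn 0.003 q6 now -81.5
```

View pics/d2.png

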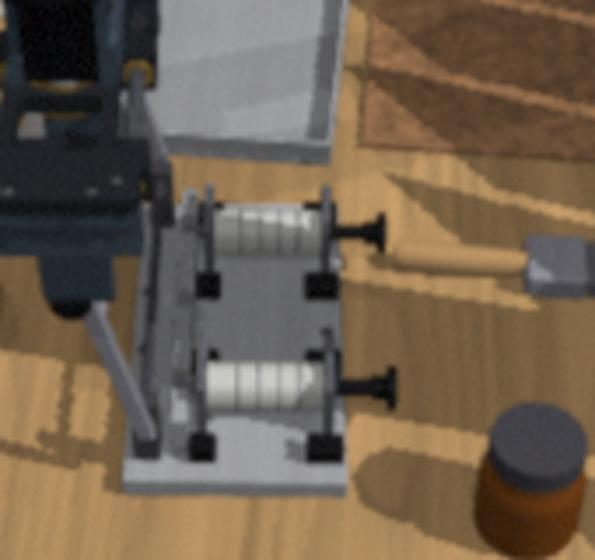

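View pics/d1.png

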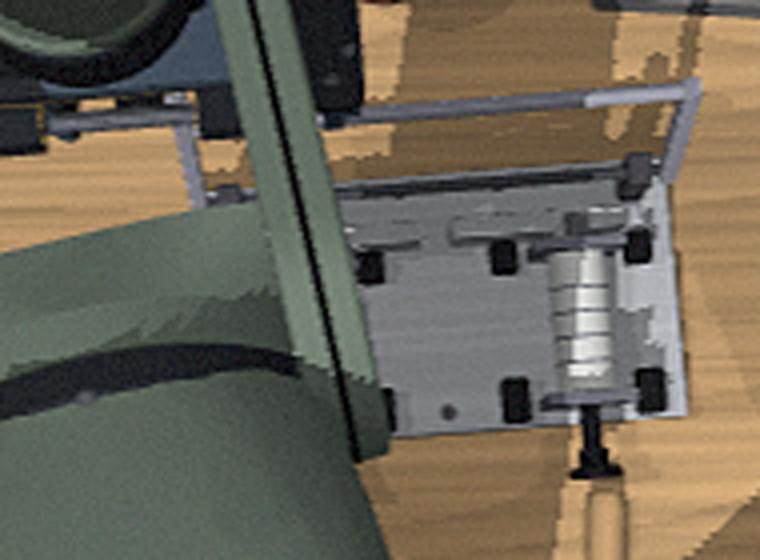

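Both cartridges are seated in nest0 and nest2 (side view, barrels at (265,385) and (270,232)). Grasping the handle to shut the clamp.

>>> move_arm([
  [[2,-0.13,0.4],0,0.1],
  [[4,-0.13,0.4],0,0.1],
  [[4,-0.13,0.4],0,0.1],
  [[4,-0.13,0.4],0,-1],
  [[4,-0.13,0.4],0,-1],
  [[4,-0.13,0.4],0,-1],
  [[4,-0.13,0.4],0,-1],
], force=8)

```text
time_s: 19.95
ee_pos: [619.8, 140.2, 240.4]
ee_rot: [52.3, 89.8, 55.5]
force: [-0.3, 4.9, 2.9]
gripper_width: 28.9
```

Run:
```python
from h import *
where()
g=incr(pose()[1]+60*pose()[2][:,0]); th=np.arctan2(g[2]-56.5,66-g[0]); r=np.hypot(g[2]-56.5,66-g[0]); print("theta",th,r)
r=125.2
rows=[(-(r*np.sin(a)-r*np.sin(th))/10, (r*np.cos(th)-r*np.cos(a))/10) for a in np.linspace(th,-.02,20)[1:]]
print([(round(a,1),round(b,1)) for a,b in rows])
```

```text
t 19.95 grasp [619.9 140.3 180.4] cradle [ 92.2 122.6 180.4] xaxis [ 0.002  0.003 -1.   ] jaw 93.2 F [-0.3  4.9  2.9] w 28.9 q [ 12.  26.  86.   0.  68. -82.]
theta 1.779018603013231 126.64682670857667
[(np.float64(-0.2), np.float64(-1.2)), (np.float64(-0.3), np.float64(-2.4)), (np.float64(-0.2), np.float64(-3.5)), (np.float64(-0.1), np.float64(-4.7)), (np.float64(0.2), np.float64(-5.9)), (np.float64(0.5), np.float64(-7.0)), (np.float64(1.0), np.float64(-8.1)), (np.float64(1.6), np.float64(-9.1)), (np.float64(2.2), np.float64(-10.1)), (np.float64(3.0), np.float64(-11.0)), (np.float64(3.8), np.float64(-11.9)), (np.float64(4.7), np.float64(-12.6)), (np.float64(5.7), np.float64(-13.3)), (np.float64(6.8), np.float64(-13.8)), (np.float64(7.9), np.float64(-14.3)), (np.float64(9.0), np.float64(-14.7)), (np.float64(10.1), np.float64(-14.9)), (np.float64(11.3), np.float64(-15.1)), (np.float64(12.5), np.float64(-15.1))]
```

>>> move_arm([
  [[-0.2,0,-1.2],0,-1],
  [[-0.3,0,-2.4],0,-1],
  [[-0.2,0,-3.5],0,-1],
  [[-0.1,0,-4.7],0,-1],
  [[0.2,0,-5.9],0,-1],
  [[0.5,0,-7.0],0,-1],
  [[1.0,0,-8.1],0,-1],
  [[1.6,0,-9.1],0,-1],
  [[2.2,0,-10.1],0,-1],
  [[3.0,0,-11.0],0,-1],
  [[3.8,0,-11.9],0,-1],
  [[4.7,0,-12.6],0,-1],
  [[5.7,0,-13.3],0,-1],
  [[6.8,0,-13.8],0,-1],
  [[7.9,0,-14.3],0,-1],
  [[9.0,0,-14.7],0,-1],
])

```text
time_s: 21.95
ee_pos: [473.1, 132.0, 149.6]
ee_rot: [52.7, 89.8, 55.8]
force: [0.2, 8.1, 1.1]
gripper_width: 28.7
```

Run:
```python
from h import *
where()
g=incr(pose()[1]+60*pose()[2][:,0]); th=np.arctan2(g[2]-56.5,66-g[0]); r=np.hypot(g[2]-56.5,66-g[0]); print("theta",th,r)
plan(cr(-58.8,123,57.5))
```

```text
t 21.95 grasp [473.2 132.2  89.6] cradle [-54.7 122.7  89.6] xaxis [ 0.002  0.003 -1.   ] jaw 93.2 F [0.2 8.1 1.1] w 28.7 q [ 14.  19. 112.   0.  49. -79.]
theta 0.26766877336045086 125.19857176733176
 shift cm [ 3.21  0.02 -0.41] turn 0 q6 now -79.1
```

>>> move_arm([
  [[1.2,0.1,-0.25],0,-1],
  [[2.3,0.1,-0.4],0,-1],
  [[3.3,0.1,-0.4],0,-1],
  [[3.5,0.1,-0.4],0,-1],
  [[3.5,0.1,-0.4],0,-1],
])

```text
time_s: 22.58
ee_pos: [469.0, 132.0, 114.8]
ee_rot: [55.0, 89.9, 58.1]
force: [-2.2, 5.2, 5.7]
gripper_width: 29.0
```

Run:
```python
from h import *
where()
g=incr(pose()[1]+60*pose()[2][:,0]); th=np.arctan2(g[2]-56.5,66-g[0]); r=np.hypot(g[2]-56.5,66-g[0]); print("theta",th,r)
```

```text
t 22.57 grasp [469.  132.1  54.8] cradle [-58.9 122.8  54.8] xaxis [ 0.001  0.001 -1.   ] jaw 93.2 F [-2.2  5.2  5.7] w 29.0 q [ 14.  21. 115.   0.  44. -79.]
theta -0.013537542753702732 124.91340412689974
```

>>> move_arm([
  [[-0.2,-0.1,0],0,-0.16],
  [[-0.2,-0.1,0],0,-0.16],
  [[-0.2,-0.1,0],0,-0.16],
  [[-5,0,0],0,-0.16],
  [[-9,0,0],0,-0.16],
  [[-9,-5.7,-5],0,-1],
  [[-9,-5.7,-5],0,-1],
  [[-9,-5.7,-5],0,-1],
  [[-9,-5.7,-5],0,-1],
])

```text
time_s: 23.7
ee_pos: [422.9, 72.2, 204.2]
ee_rot: [22.9, 89.9, 26.1]
force: [-0.0, 0.6, -0.5]
gripper_width: 1.7
```

Run:
```python
from h import *
where()
plan(cr(-107,66,43),93.2,"press0")
print("jar",plane("side",(403,275),75))
t=grab("top","top13");s=grab("side","side13")
crop(t,230,160,420,300,4,"d1");crop(s,250,150,420,310,3.5,"d2")
```

```text
t 23.7 grasp [423.   72.2 144.2] cradle [-108.3   65.5  144.2] xaxis [ 0.001  0.    -1.   ] jaw 93.2 F [-0.   0.6 -0.5] w 1.7 q [  8.  10. 115.   0.  55. -85.]
press0 shift cm [10.12  0.04  0.12] turn 0.0 q6 now -85.1
jar [378.2770376  138.82176537  75.        ]
```

View pics/d2.png

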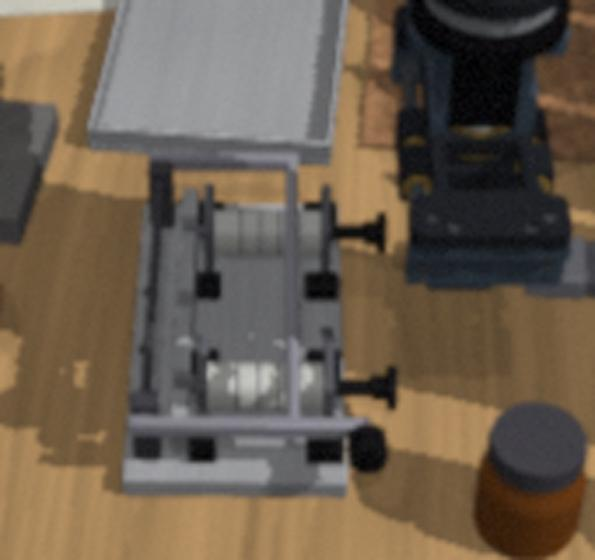

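View pics/d1.png

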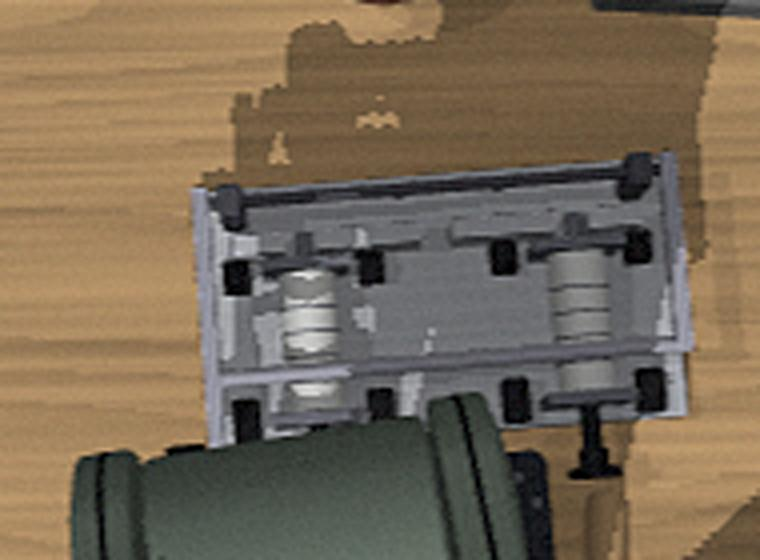

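The clamp is shut level over both barrels (side view, bar at x≈293). Lowering the closed fingers behind the nest0 plunger.

>>> move_arm([
  [[5,0,0.1],0,-1],
  [[10.1,0,0.1],0,-1],
  [[10.1,0,0.1],0,-1],
  [[10.1,0,0.1],0,-1],
  [[10.1,0,0.1],0,-1],
])

```text
time_s: 24.42
ee_pos: [424.4, 72.1, 105.0]
ee_rot: [5.9, 89.8, 9.2]
force: [-0.6, -0.2, -0.7]
gripper_width: 0.6
```

Run:
```python
from h import *
where()
print("pads nest0",incr(plane("side",(362.3,260.5),37)),"nest2",incr(plane("side",(359.7,216),37)),incr(plane("top",(230+596/4,160+474/4),30)))
s=grab("side","side14")
crop(s,290,200,420,310,5.5,"d2")
```

```text
t 24.43 grasp [424.7  72.1  45. ] cradle [-106.6   65.4   45. ] xaxis [ 0.004  0.001 -1.   ] jaw 93.2 F [-0.6 -0.2 -0.7] w 0.6 q [  8.  18. 123.   0.  39. -85.]
pads nest0 [-77.33568993  65.01153801  37.        ] nest2 [-77.47467324 -67.07211938  37.        ] [-77.59998418 -69.02566792  30.        ]
```

View pics/d2.png

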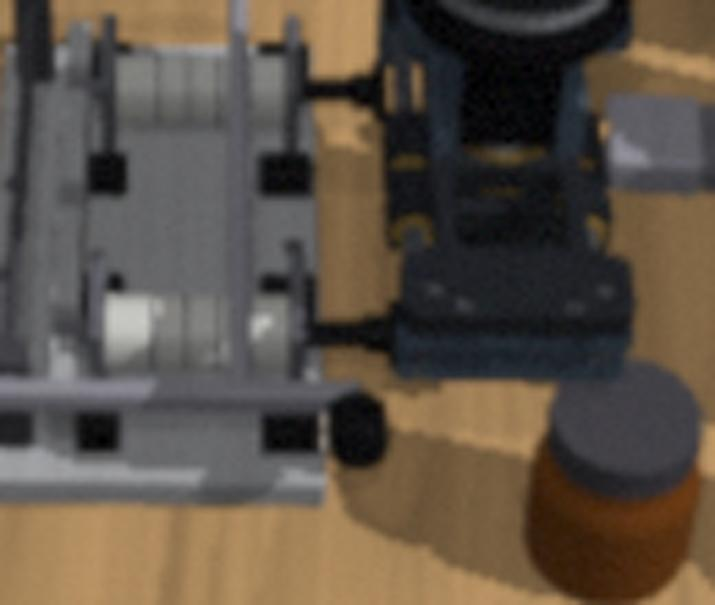

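>>> move_arm([
  [[0,0.05,0.3],0,-1],
  [[0,0.05,0.6],0,-1],
  [[0,0.05,0.9],0,-1],
  [[0,0.05,1.0],0,-1],
  [[0,0.05,1.0],0,-1],
])

```text
time_s: 25.1
ee_pos: [432.9, 72.8, 103.2]
ee_rot: [163.7, 90.0, 166.9]
force: [-0.1, -0.8, 0.7]
gripper_width: 0.5
```

Run:
```python
from h import *
where()
```

```text
t 25.1 grasp [432.9  72.8  43.2] cradle [-98.3  65.6  43.2] xaxis [-0.  0. -1.] jaw 93.2 F [-0.1 -0.8  0.7] w 0.5 q [  8.  19. 122.   0.  39. -85.]
```

>>> move_arm([
  [[0,0,0.15],0,-1],
  [[0,0,0.3],0,-1],
  [[0,0,0.45],0,-1],
  [[0,0,0.45],0,-1],
])

```text
time_s: 25.6
ee_pos: [437.6, 73.1, 103.2]
ee_rot: [14.8, 90.0, 18.1]
force: [-0.3, -0.1, -0.3]
gripper_width: 0.3
```

>>> move_arm([
  [[0,0,0.15],0,-1],
  [[0,0,0.3],0,-1],
  [[0,0,0.3],0,-1],
])

```text
time_s: 25.98
ee_pos: [440.0, 73.2, 103.2]
ee_rot: [176.8, 89.9, -180.0]
force: [-3.7, 0.8, 2.4]
gripper_width: 0.3
```

>>> move_arm([
  [[0,0,0.1],0,-1],
  [[0,0,0.2],0,-1],
  [[0,0,0.2],0,-1],
])

```text
time_s: 26.35
ee_pos: [442.3, 73.4, 103.2]
ee_rot: [161.7, 90.0, 164.9]
force: [-3.8, 0.3, 1.9]
gripper_width: 0.2
```

>>> move_arm([
  [[0,0,0.1],0,-1],
  [[0,0,0.2],0,-1],
  [[0,0,0.2],0,-1],
])

```text
time_s: 26.72
ee_pos: [444.5, 73.5, 103.2]
ee_rot: [82.9, 90.0, 86.1]
force: [-2.5, 0.4, 0.7]
gripper_width: 0.6
```

>>> move_arm([
  [[0,0,0.1],0,-1],
  [[0,0,0.2],0,-1],
  [[0,0,0.2],0,-1],
])

```text
time_s: 27.1
ee_pos: [446.5, 73.6, 103.2]
ee_rot: [61.1, 90.0, 64.3]
force: [-3.6, -0.4, 0.6]
gripper_width: 0.8
```

>>> move_arm([
  [[0,0,0.1],0,-1],
  [[0,0,0.2],0,-1],
  [[0,0,0.2],0,-1],
])

```text
time_s: 27.48
ee_pos: [447.8, 73.7, 103.2]
ee_rot: [177.7, 89.9, -179.1]
force: [-5.7, 0.4, 2.8]
gripper_width: 0.6
```

>>> move_arm([
  [[0,0,0.1],0,-1],
  [[0,0,0.1],0,-1],
])

```text
time_s: 27.72
ee_pos: [448.3, 73.7, 103.2]
ee_rot: [179.5, 89.8, -177.3]
force: [-6.8, -0.5, 3.1]
gripper_width: 0.6
```

Run:
```python
from h import *
where()
```

```text
t 27.73 grasp [448.1  73.7  43.2] cradle [-83.   65.6  43.2] xaxis [-0.003 -0.    -1.   ] jaw 93.2 F [-6.8 -0.5  3.1] w 0.6 q [  8.  20. 120.   0.  40. -85.]
```

>>> move_arm([
  [[0,0,0.1],0,-1],
  [[0,0,0.1],0,-1],
  [[0,0,0.1],0,-1],
])

```text
time_s: 28.1
ee_pos: [448.8, 73.7, 103.2]
ee_rot: [180.0, 89.8, -176.8]
force: [-7.1, -0.0, 5.6]
gripper_width: 0.6
```

>>> move_arm([
  [[0,0,0.1],0,-1],
  [[0,0,0.1],0,-1],
  [[0,0,0.1],0,-1],
])

```text
time_s: 28.48
ee_pos: [449.3, 73.7, 103.2]
ee_rot: [-179.8, 89.7, -176.6]
force: [-8.5, 1.1, 6.9]
gripper_width: 0.4
```

Run:
```python
from h import *
s=grab("side","side15")
crop(s,270,190,420,310,5,"d2")
```

```text
(no output)
```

View pics/d2.png

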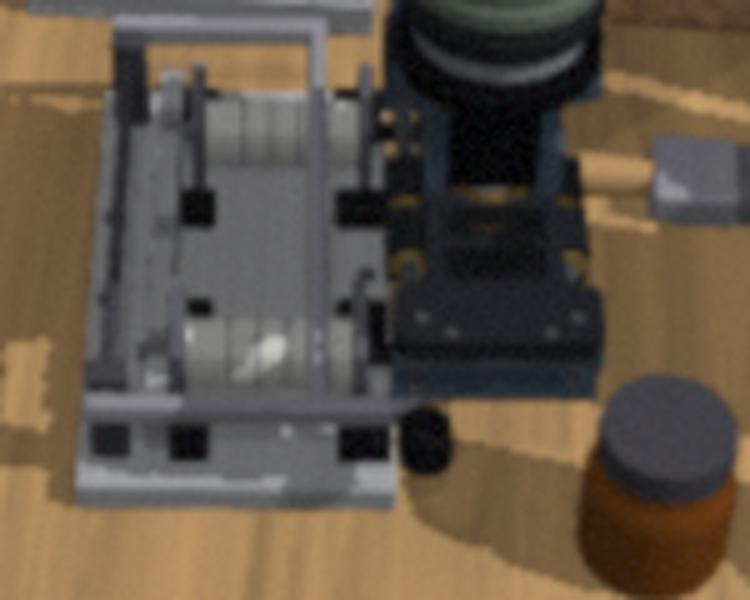

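The reading rises by 3 N/mm, at only about 8 mm: the nest0 cartridge (c2) is seized. Backing off to nest2.

>>> move_arm([
  [[0,0,-1.5],0,-1],
  [[0,0,-2.6],0,-1],
  [[-5,0,-2.6],0,-1],
  [[-6,-6,-2.6],0,-1],
  [[-6,-13.2,-2.6],0,-1],
  [[-6,-13.2,-2.6],0,-1],
  [[-6,-13.2,-2.6],0,-1],
])

```text
time_s: 29.4
ee_pos: [432.9, -59.7, 163.3]
ee_rot: [16.9, 89.9, 20.0]
force: [-1.3, 0.2, -0.0]
gripper_width: 0.6
```

Run:
```python
from h import *
where()
plan(cr(-105,-66.5,43),93.2,"press2")
s=grab("side","side16")
crop(s,270,190,420,310,5,"d2")
```

```text
t 29.4 grasp [433.  -59.6 103.3] cradle [-105.6  -66.6  103.3] xaxis [ 0.001  0.    -1.   ] jaw 93.1 F [-1.3  0.2 -0. ] w 0.6 q [  -9.   14.  118.    0.   49. -103.]
press2 shift cm [6.03 0.01 0.06] turn -0.002 q6 now -102.5
```

View pics/d2.png

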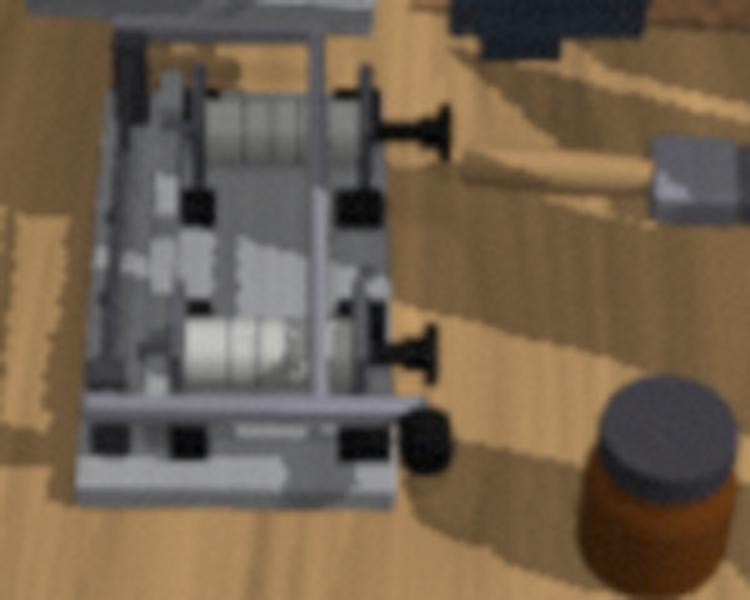

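>>> move_arm([
  [[5,0,0],0,-1],
  [[6,0,0],0,-1],
  [[6,0,0.3],0,-1],
  [[6,0,0.6],0,-1],
  [[6,0,0.7],0,-1],
  [[6,0,0.7],0,-1],
])

```text
time_s: 30.2
ee_pos: [440.3, -59.0, 103.9]
ee_rot: [-7.8, 89.9, -4.5]
force: [-0.7, 0.5, -0.2]
gripper_width: 0.8
```

Run:
```python
from h import *
where()
```

```text
t 30.2 grasp [440.4 -59.   43.9] cradle [-98.2 -66.5  43.9] xaxis [ 0.001 -0.    -1.   ] jaw 93.2 F [-0.7  0.5 -0.2] w 0.8 q [  -9.   19.  121.    0.   40. -102.]
```

>>> move_arm([
  [[0,0,0.15],0,-1],
  [[0,0,0.3],0,-1],
  [[0,0,0.45],0,-1],
  [[0,0,0.45],0,-1],
])

```text
time_s: 30.7
ee_pos: [444.1, -58.7, 103.1]
ee_rot: [163.8, 90.0, 167.0]
force: [-1.1, -0.1, 1.2]
gripper_width: 0.2
```

>>> move_arm([
  [[0,0,0.15],0,-1],
  [[0,0,0.3],0,-1],
  [[0,0,0.3],0,-1],
])

```text
time_s: 31.08
ee_pos: [447.5, -58.6, 103.2]
ee_rot: [43.2, 90.0, 46.5]
force: [-1.3, -1.2, 0.3]
gripper_width: 0.8
```

>>> move_arm([
  [[0,0,0.1],0,-1],
  [[0,0,0.2],0,-1],
  [[0,0,0.2],0,-1],
])

```text
time_s: 31.45
ee_pos: [449.0, -58.5, 103.2]
ee_rot: [168.9, 89.9, 172.1]
force: [-3.7, -0.7, 1.5]
gripper_width: 0.2
```

>>> move_arm([
  [[0,0,0.1],0,-1],
  [[0,0,0.2],0,-1],
  [[0,0,0.2],0,-1],
])

```text
time_s: 31.82
ee_pos: [451.3, -58.3, 103.2]
ee_rot: [121.9, 90.0, 125.1]
force: [-2.5, -0.5, -0.9]
gripper_width: 0.4
```

>>> move_arm([
  [[0,0,0.1],0,-1],
  [[0,0,0.2],0,-1],
  [[0,0,0.2],0,-1],
])

```text
time_s: 32.2
ee_pos: [453.4, -58.2, 103.2]
ee_rot: [93.7, 90.0, 97.0]
force: [-2.5, -0.2, -0.1]
gripper_width: 0.6
```

>>> move_arm([
  [[0,0,0.1],0,-1],
  [[0,0,0.2],0,-1],
  [[0,0,0.2],0,-1],
])

```text
time_s: 32.58
ee_pos: [455.3, -58.1, 103.2]
ee_rot: [96.7, 90.0, 99.9]
force: [-2.7, 0.7, 0.5]
gripper_width: 0.3
```

>>> move_arm([
  [[0,0,0.1],0,-1],
  [[0,0,0.2],0,-1],
  [[0,0,0.2],0,-1],
])

```text
time_s: 32.95
ee_pos: [457.4, -58.0, 103.2]
ee_rot: [103.1, 90.0, 106.3]
force: [-3.3, 0.8, -0.9]
gripper_width: 0.5
```

>>> move_arm([
  [[0,0,0.1],0,-1],
  [[0,0,0.2],0,-1],
  [[0,0,0.2],0,-1],
])

```text
time_s: 33.33
ee_pos: [459.4, -57.9, 103.2]
ee_rot: [49.6, 90.0, 52.8]
force: [-3.5, -0.1, -1.0]
gripper_width: 0.4
```

>>> move_arm([
  [[0,0,0.1],0,-1],
  [[0,0,0.2],0,-1],
  [[0,0,0.2],0,-1],
])

```text
time_s: 33.7
ee_pos: [461.4, -57.8, 103.2]
ee_rot: [22.8, 90.0, 26.0]
force: [-3.5, -0.1, -0.6]
gripper_width: 0.5
```

>>> move_arm([
  [[0,0,0.1],0,-1],
  [[0,0,0.2],0,-1],
  [[0,0,0.2],0,-1],
])

```text
time_s: 34.08
ee_pos: [463.4, -57.7, 103.2]
ee_rot: [21.7, 90.0, 24.9]
force: [-2.2, 0.5, -0.1]
gripper_width: 0.4
```

>>> move_arm([
  [[0,0,0.1],0,-1],
  [[0,0,0.2],0,-1],
  [[0,0,0.2],0,-1],
])

```text
time_s: 34.45
ee_pos: [465.4, -57.6, 103.2]
ee_rot: [30.7, 90.0, 33.9]
force: [-2.3, 0.9, -1.2]
gripper_width: 0.2
```

>>> move_arm([
  [[0,0,0.1],0,-1],
  [[0,0,0.2],0,-1],
  [[0,0,0.2],0,-1],
])

```text
time_s: 34.83
ee_pos: [467.4, -57.5, 103.2]
ee_rot: [18.2, 90.0, 21.4]
force: [-1.5, 1.6, -0.5]
gripper_width: 0.8
```

>>> move_arm([
  [[0,0,0.1],0,-1],
  [[0,0,0.2],0,-1],
  [[0,0,0.2],0,-1],
])

```text
time_s: 35.2
ee_pos: [469.4, -57.3, 103.2]
ee_rot: [18.3, 90.0, 21.5]
force: [-3.7, 0.0, -1.2]
gripper_width: 0.3
```

>>> move_arm([
  [[0,0,0.1],0,-1],
  [[0,0,0.2],0,-1],
  [[0,0,0.2],0,-1],
])

```text
time_s: 35.58
ee_pos: [470.9, -57.2, 103.2]
ee_rot: [168.5, 89.9, 171.7]
force: [-4.2, 1.5, 0.9]
gripper_width: 0.6
```

>>> move_arm([
  [[0,0,0.1],0,-1],
  [[0,0,0.2],0,-1],
  [[0,0,0.2],0,-1],
])

```text
time_s: 35.95
ee_pos: [472.0, -57.1, 103.2]
ee_rot: [174.7, 89.8, 177.9]
force: [-7.7, 0.3, 4.1]
gripper_width: 0.8
```

>>> move_arm([
  [[0,0,0.1],0,-1],
  [[0,0,0.1],0,-1],
])

```text
time_s: 36.2
ee_pos: [472.5, -57.1, 103.2]
ee_rot: [175.4, 89.7, 178.7]
force: [-8.7, -0.9, 4.3]
gripper_width: 0.9
```

>>> move_arm([
  [[0,0,-1.5],0,-1],
  [[0,0,-3],0,-1],
  [[-6,0,-3],0,-1],
  [[-12,0,-3],0,-1],
  [[-12,-8,-6],0,-1],
  [[-12,-8,-6],0,-1],
  [[-12,-8,-6],0,-1],
])

```text
time_s: 37.08
ee_pos: [418.6, -141.4, 223.7]
ee_rot: [-19.0, 89.8, -16.0]
force: [0.9, -0.3, -0.2]
gripper_width: 0.2
```

Run:
```python
from h import *
where()
t=grab("top","top17");s=grab("side","side17")
crop(t,250,190,430,300,4.2,"d1");crop(s,270,190,420,310,5,"d2")
plan(cr(-58.8,123,150),93.2,"above handle")
```

```text
t 37.08 grasp [ 418.8 -141.5  163.7] cradle [-124.4 -147.6  163.7] xaxis [ 0.003 -0.001 -1.   ] jaw 93.1 F [ 0.9 -0.3 -0.2] w 0.2 q [ -20.   10.  112.    0.   58. -113.]
above handle shift cm [ 1.35 26.93  6.51] turn -0.0 q6 now -113.2
```

View pics/d2.png

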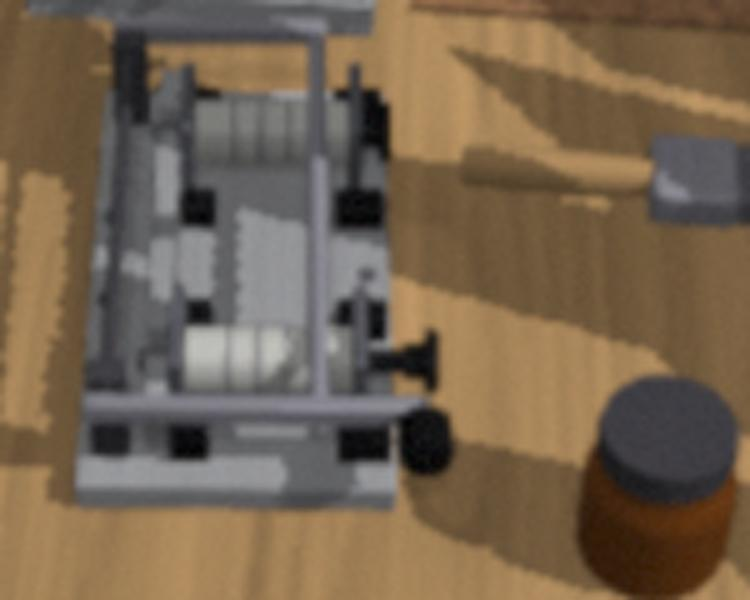

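View pics/d1.png

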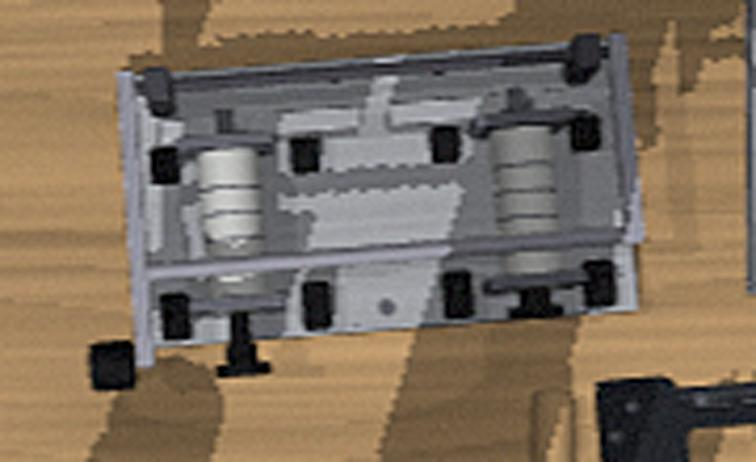

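Nest2's plunger is fully home (pad against the collar at (540,300) in the top view). Nest0's stands about 9–10 mm in and stopped there. The clamp is still shut, so I now open it.

>>> move_arm([
  [[0,13,3],0,-0.16],
  [[0,26.9,6.5],0,-0.16],
  [[0,26.9,6.5],0,-0.16],
  [[0,26.9,6.5],0,-0.16],
  [[0,26.9,6.5],0,-0.16],
  [[0,26.9,6.5],0,-0.16],
  [[3,26.9,6.5],0,-0.16],
  [[5,26.9,6.5],0,-0.16],
  [[5,26.9,6.5],0,-0.16],
])

```text
time_s: 38.3
ee_pos: [467.4, 131.1, 172.0]
ee_rot: [-167.2, 89.8, -164.0]
force: [-0.1, 0.4, -0.0]
gripper_width: 38.0
```

Run:
```python
from h import *
where()
plan(cr(-58.8,123.3,58),93.2,"handle")
```

```text
t 38.3 grasp [467.2 131.  112. ] cradle [-60.8 121.8 112. ] xaxis [-0.004 -0.001 -1.   ] jaw 93.2 F [-0.1  0.4 -0. ] w 38.0 q [ 14.  17. 111.  -0.  52. -79.]
handle shift cm [5.4  0.15 0.22] turn -0.0 q6 now -78.9
```

>>> move_arm([
  [[1,0.15,0.2],0,-0.16],
  [[1.5,0.15,0.2],0,-0.16],
  [[1.5,0.15,0.2],0,-0.16],
])

```text
time_s: 38.67
ee_pos: [470.5, 133.4, 158.2]
ee_rot: [-179.1, 90.0, -175.9]
force: [-0.1, 0.0, -0.0]
gripper_width: 38.1
```

Run:
```python
from h import *
where()
plan(cr(-58.8,123.1,58),93.2,"handle")
```

```text
t 38.67 grasp [470.5 133.4  98.2] cradle [-57.4 124.   98.2] xaxis [-0. -0. -1.] jaw 93.2 F [-0.1  0.  -0. ] w 38.1 q [ 14.  18. 112.   0.  50. -79.]
handle shift cm [ 4.02 -0.09 -0.14] turn 0.0 q6 now -78.7
```

>>> move_arm([
  [[1.5,-0.1,-0.1],0,-0.16],
  [[3,-0.1,-0.1],0,-0.16],
  [[4,-0.1,-0.1],0,-0.16],
  [[4,-0.1,-0.1],0,-0.16],
  [[4,-0.1,-0.1],0,-1],
  [[4,-0.1,-0.1],0,-1],
  [[4,-0.1,-0.1],0,-1],
  [[4,-0.1,-0.1],0,-1],
], force=8)

```text
time_s: 39.67
ee_pos: [470.0, 132.3, 118.7]
ee_rot: [-12.9, 89.9, -9.7]
force: [0.8, -2.8, 2.2]
gripper_width: 28.9
```

Run:
```python
from h import *
where()
g=incr(pose()[1]+60*pose()[2][:,0]); th=0;r=125
rows=[(-(r*np.sin(a)-r*np.sin(th))/10, (r*np.cos(th)-r*np.cos(a))/10) for a in np.linspace(th,1.8,20)[1:]]
print(", ".join(f"[[{a:.1f}, 0, {b:.1f}], 0, -1]" for a,b in rows))
```

```text
t 39.67 grasp [470.1 132.2  58.7] cradle [-57.9 122.9  58.7] xaxis [ 0.001 -0.    -1.   ] jaw 93.2 F [ 0.8 -2.8  2.2] w 28.9 q [ 14.  21. 114.  -0.  44. -79.]
[[-1.2, 0, 0.1], 0, -1], [[-2.4, 0, 0.2], 0, -1], [[-3.5, 0, 0.5], 0, -1], [[-4.6, 0, 0.9], 0, -1], [[-5.7, 0, 1.4], 0, -1], [[-6.7, 0, 2.0], 0, -1], [[-7.7, 0, 2.6], 0, -1], [[-8.6, 0, 3.4], 0, -1], [[-9.4, 0, 4.3], 0, -1], [[-10.1, 0, 5.2], 0, -1], [[-10.8, 0, 6.2], 0, -1], [[-11.3, 0, 7.2], 0, -1], [[-11.8, 0, 8.3], 0, -1], [[-12.1, 0, 9.5], 0, -1], [[-12.4, 0, 10.6], 0, -1], [[-12.5, 0, 11.8], 0, -1], [[-12.5, 0, 13.0], 0, -1], [[-12.4, 0, 14.2], 0, -1], [[-12.2, 0, 15.3], 0, -1]
```

>>> move_arm([
  [[-1.2,0,0.1],0,-1],
  [[-2.4,0,0.2],0,-1],
  [[-3.5,0,0.5],0,-1],
  [[-4.6,0,0.9],0,-1],
  [[-5.7,0,1.4],0,-1],
  [[-6.7,0,2.0],0,-1],
  [[-7.7,0,2.6],0,-1],
  [[-8.6,0,3.4],0,-1],
  [[-9.4,0,4.3],0,-1],
  [[-10.1,0,5.2],0,-1],
  [[-10.8,0,6.2],0,-1],
  [[-11.3,0,7.2],0,-1],
  [[-11.8,0,8.3],0,-1],
  [[-12.1,0,9.5],0,-1],
  [[-12.4,0,10.6],0,-1],
  [[-12.5,0,11.8],0,-1],
  [[-12.5,0,13.0],0,-1],
  [[-12.4,0,14.2],0,-1],
  [[-12.2,0,15.3],0,-1],
  [[-12.2,0,15.3],0,-1],
])

```text
time_s: 42.18
ee_pos: [623.3, 140.7, 239.8]
ee_rot: [-82.8, 90.0, -79.6]
force: [1.1, -5.6, -3.4]
gripper_width: 29.0
```

Run:
```python
from h import *
where()
g=incr(pose()[1]+60*pose()[2][:,0]); print("theta",np.arctan2(g[2]-56.5,66-g[0]), np.hypot(g[2]-56.5,66-g[0]))
```

```text
t 42.17 grasp [623.3 140.7 179.8] cradle [ 95.6 122.7 179.8] xaxis [ 0.    -0.001 -1.   ] jaw 93.2 F [ 1.1 -5.6 -3.4] w 29.0 q [ 12.  26.  85.  -0.  69. -81.]
theta 1.8061773081506922 126.82076092951982
```

>>> move_arm([
  [[0,0,0],0,0.1],
  [[0,0,0],0,0.1],
  [[0,0,0],0,0.1],
  [[-6,0,0],0,0.1],
  [[-8,0,0],0,0.1],
  [[-8,6,-6],0,0.5],
  [[-8,12,-12],0,0.5],
  [[-8,15,-15],0,0.5],
  [[-8,15,-15],0,0.5],
])

```text
time_s: 43.3
ee_pos: [461.5, 284.4, 321.0]
ee_rot: [79.1, 89.9, 82.5]
force: [-0.0, 0.5, -0.3]
gripper_width: 68.4
```

Run:
```python
from h import *
where()
t=grab("top","top18");s=grab("side","side18")
crop(t,250,180,430,300,4.2,"d1");crop(s,250,170,420,310,4.5,"d2")
```

```text
t 43.3 grasp [461.5 284.5 261. ] cradle [-57.9 275.3 261. ] xaxis [ 0.     0.002 -1.   ] jaw 93.4 F [-0.   0.5 -0.3] w 68.4 q [ 30.  14.  91.   0.  74. -63.]
```

View pics/d2.png

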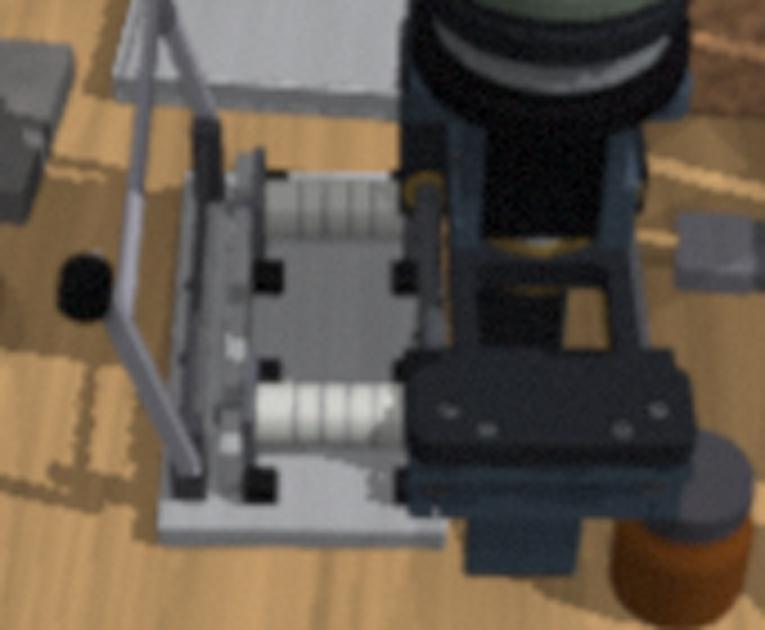

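View pics/d1.png

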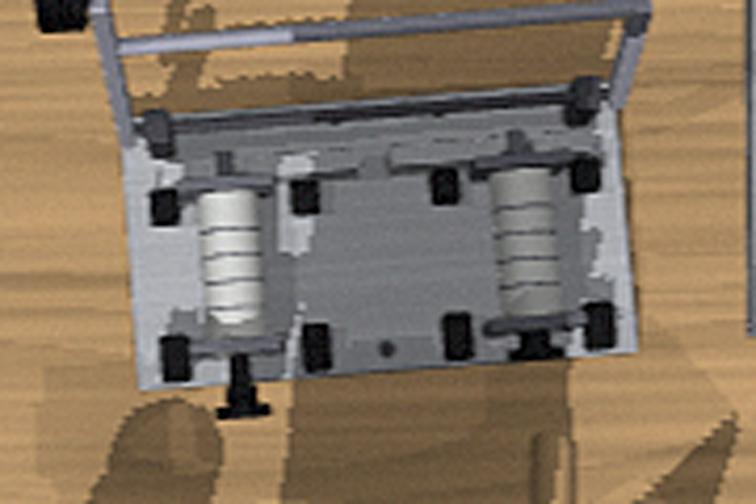

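Run:
```python
from h import *
for nm,f,r in (("nest0",(225,183),(235,345)),("nest2",(523,163),(530,325))):
    P=[incr(plane("top",(250+a/4.2-.4,180+b/4.2-.4),52)) for a,b in (f,r)]
    print(nm,P[0].round(1),P[1].round(1),((P[0]+P[1])/2).round(1))
for nm,a in (("nest0",(231,262)),("nest2",(527,240))):
    print(nm,incr(plane("top",(250+a[0]/4.2-.4,180+a[1]/4.2-.4),44)))
for nm,a in (("nest0",(327,412)),("nest2",(333,207))):
    print(nm,incr(plane("side",(250+a[0]/4.5-.4,170+a[1]/4.5-.4),38)))
for n,c in (("tray top",[(429,175),(545,177),(547,260),(430,259)]),("mat",[(439,268),(556,270),(556,357),(439,356)])):
    z=20 if "t t" in n or "tray" in n else 4
    P=np.array([plane("top",u,z) for u in c]); print(n,P.round(0)[:,:2].tolist(),P.mean(0).round(1))
plan(cr(0,66,120),93.2)
```

```text
nest0 [38.3 68.5 52. ] [-35.7  69.6  52. ] [ 1.3 69.1 52. ]
nest2 [ 36.9 -67.5  52. ] [-37. -64.  52.] [ -0.1 -65.7  52. ]
nest0 [ 2.87995748 68.6797942  44.        ]
nest2 [  2.39357558 -67.07616591  44.        ]
nest0 [ 4.56534578 68.3905431  38.        ]
nest2 [  2.91888664 -66.78958914  38.        ]
tray top [[665.0, -168.0], [656.0, -399.0], [490.0, -391.0], [497.0, -163.0]] [ 577.  -280.3   20. ]
mat [[480.0, -183.0], [471.0, -415.0], [302.0, -403.0], [309.0, -175.0]] [ 390.3 -294.1    4. ]
 shift cm [ 14.07 -20.96   5.64] turn 0.004 q6 now -63.1
```

Measured: nest0 cart mid at cradle (2, 69), nest2 at (2, −66.5); tray centre ≈(577,−280), mat centre ≈(390,−294).

>>> move_arm([
  [[0,-6,2],0,0.1],
  [[0,-12,4],0,0.1],
  [[0,-18,5.6],0,0.1],
  [[4,-20.7,5.7],0,0.1],
  [[10,-20.7,5.7],0,0.1],
  [[14,-20.7,5.7],0,0.1],
  [[14,-20.7,5.7],0,0.1],
  [[14,-20.7,5.7],0,0.1],
])

```text
time_s: 44.4
ee_pos: [534.2, 78.8, 181.9]
ee_rot: [4.3, 89.8, 7.5]
force: [-0.6, -0.6, -0.2]
gripper_width: 49.8
```

Run:
```python
from h import *
where()
plan(cr(1,68.7,37),93.2)
```

```text
t 44.4 grasp [534.4  78.8 121.9] cradle [  3.4  65.9 121.9] xaxis [ 0.003  0.    -1.   ] jaw 93.2 F [-0.6 -0.6 -0.2] w 49.8 q [  7.  21. 104.   0.  56. -86.]
 shift cm [ 8.49  0.28 -0.26] turn -0.0 q6 now -86.0
```

>>> move_arm([
  [[4,0.25,-0.25],0,0.1],
  [[7,0.25,-0.25],0,0.1],
  [[8.4,0.25,-0.25],0,0.1],
  [[8.4,0.25,-0.25],0,0.1],
  [[8.4,0.25,-0.25],0,-1],
  [[8.4,0.25,-0.25],0,-1],
  [[8.4,0.25,-0.25],0,-1],
  [[8.4,0.25,-0.25],0,-1],
  [[8.4,0.25,-0.25],0,-1],
], force=25)

```text
time_s: 45.52
ee_pos: [530.7, 81.4, 97.2]
ee_rot: [9.7, 89.9, 13.0]
force: [0.5, -0.4, 6.5]
gripper_width: 27.3
```

Run:
```python
from h import *
where()
plan([580,-280,140],90,"tray")
```

```text
t 45.52 grasp [530.8  81.4  37.2] cradle [-0.1 68.7 37.2] xaxis [ 0.002  0.    -1.   ] jaw 93.2 F [ 0.5 -0.4  6.5] w 27.3 q [  7.  26. 109.   0.  44. -86.]
tray shift cm [-10.28 -36.36   2.91] turn 0.056 q6 now -85.7
```

>>> move_arm([
  [[-4,0,0],0,-1],
  [[-7.5,0,-1.5],0,-1],
  [[-7.5,-5,-1.5],0,-1],
  [[-7.5,-10,-1.5],0,-1],
  [[-7.5,-15,-1.5],0,-1],
  [[-7.5,-20,-1.5],0,-1],
  [[-7.5,-25,0],0.05,-1],
  [[-7.5,-30,1.5],0.05,-1],
  [[-7.5,-36.3,2.9],0.05,-1],
  [[-7.5,-36.3,2.9],0.05,-1],
  [[-7.5,-36.3,2.9],0.05,-1],
  [[-5,-36.3,2.9],0.05,-1],
  [[-3,-36.3,2.9],0.05,-1],
  [[-3,-36.3,2.9],0.05,-1],
])

```text
time_s: 47.28
ee_pos: [578.1, -277.3, 124.7]
ee_rot: [149.2, 89.7, 149.7]
force: [0.7, 0.5, -2.5]
gripper_width: 27.2
```

Run:
```python
from h import *
where()
plan([580,-280,27.5],90,"tray")
t=grab("top","top19");s=grab("side","side19")
crop(t,360,150,580,300,3.6,"d1");crop(s,220,100,420,250,4,"d2")
```

```text
t 47.27 grasp [ 577.9 -277.2   64.7] cradle [  26.9 -291.9   64.7] xaxis [-0.004  0.003 -1.   ] jaw 90.5 F [ 0.7  0.5 -2.5] w 27.2 q [ -27.   32.   93.    0.   55. -117.]
tray shift cm [ 3.71 -0.3   0.23] turn 0.008 q6 now -117.1
```

View pics/d2.png

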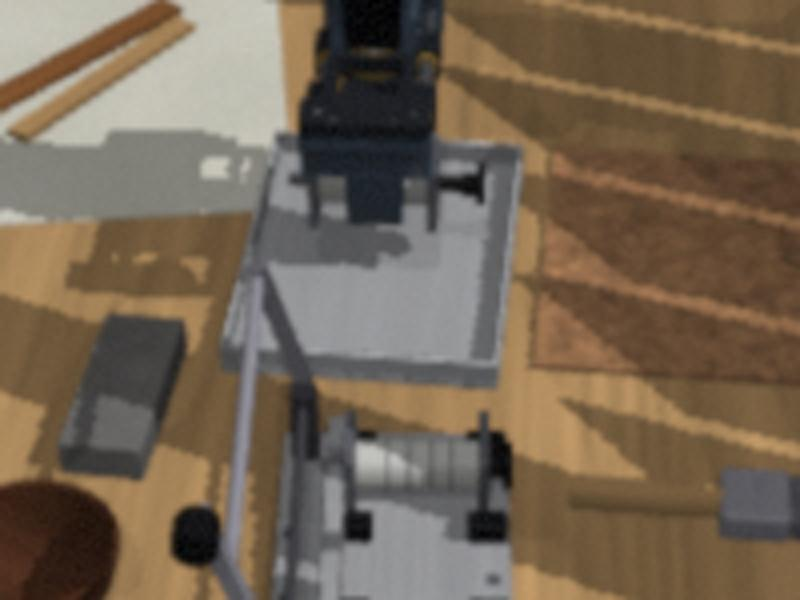

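View pics/d1.png

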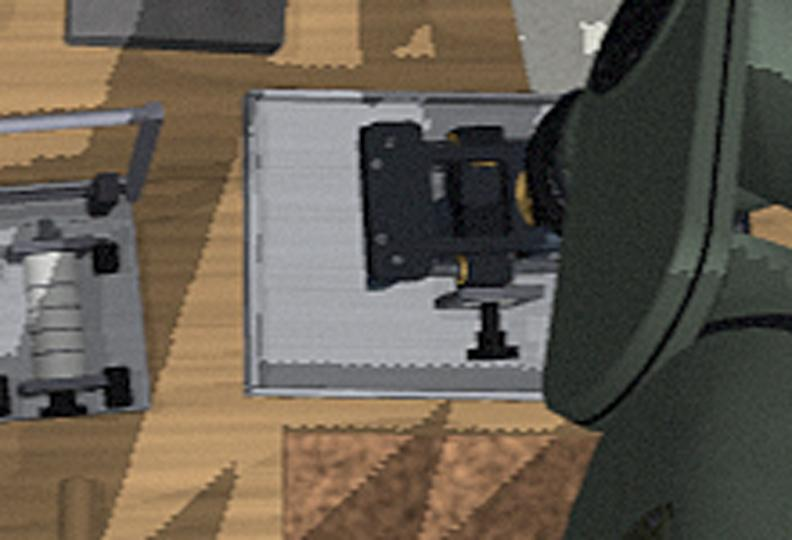

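The cartridge hangs over the tray's middle. Lowering it.

>>> move_arm([
  [[2,-0.3,0.2],0,-1],
  [[3.2,-0.3,0.2],0,-1],
  [[3.6,-0.3,0.2],0,-1],
  [[3.6,-0.3,0.2],0,-1],
  [[3.6,-0.3,0.2],0,-1],
])

```text
time_s: 48.0
ee_pos: [581.7, -282.7, 90.6]
ee_rot: [-20.2, 90.0, -19.9]
force: [0.5, 0.1, -0.0]
gripper_width: 27.1
```

Run:
```python
from h import *
where()
```

```text
t 48.0 grasp [ 581.8 -282.7   30.6] cradle [  30.5 -297.6   30.6] xaxis [ 0.001 -0.    -1.   ] jaw 90.4 F [ 0.5  0.1 -0. ] w 27.1 q [ -27.   35.   94.    0.   51. -117.]
```

>>> move_arm([
  [[0.3,0,0],0,-1],
  [[0.45,0,0],0,-1],
  [[0.45,0,0],0,-1],
  [[0.45,0,0],0,0.2],
  [[0.45,0,0],0,0.2],
  [[0.45,0,0],0,0.2],
  [[0.45,0,0],0,0.2],
  [[-6,0,0],0,0.2],
  [[-10,0,0],0,0.2],
  [[-12,6,-3],0,0.1],
  [[-12,12,-5],-0.03,0.1],
  [[-12,18,-5],-0.05,0.1],
  [[-12,22,-5],-0.05,0.1],
  [[-12,22,-5],-0.05,0.1],
  [[-12,22,-5],-0.05,0.1],
])

```text
time_s: 49.88
ee_pos: [530.2, -63.1, 210.3]
ee_rot: [-54.8, 90.0, -51.6]
force: [0.3, -0.8, -0.3]
gripper_width: 50.4
```

Run:
```python
from h import *
where()
plan(cr(1.5,-66.5,70),93.2,"nest2")
t=grab("top","top20");s=grab("side","side20")
crop(t,360,150,580,300,3.6,"d1");crop(s,220,100,420,250,4,"d2")
```

```text
t 49.88 grasp [530.3 -63.1 150.3] cradle [ -8.7 -75.5 150.3] xaxis [ 0. -0. -1.] jaw 93.3 F [ 0.3 -0.8 -0.3] w 50.4 q [  -8.   18.  102.   -0.   59. -101.]
nest2 shift cm [8.03 0.91 1.02] turn 0.001 q6 now -101.2
```

View pics/d2.png

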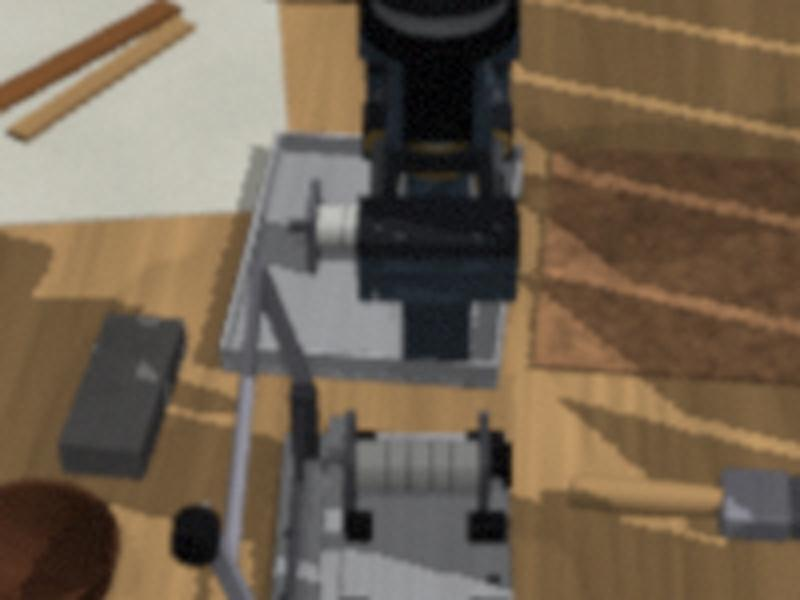

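View pics/d1.png

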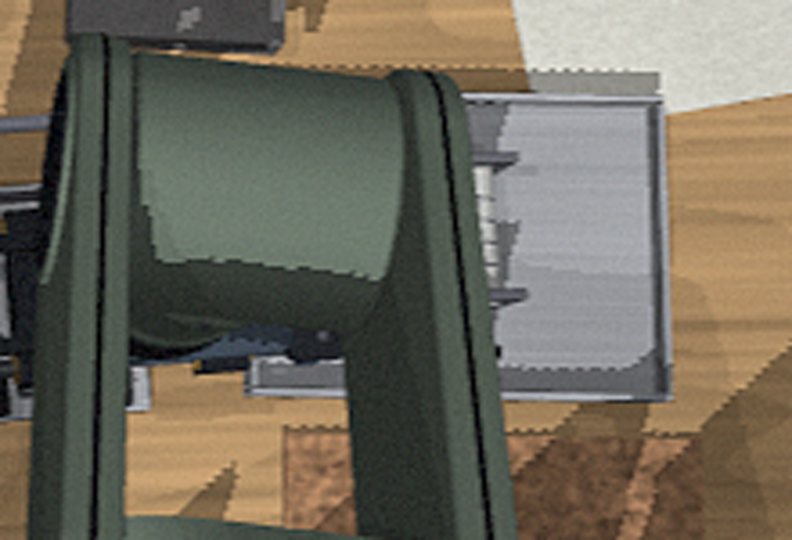

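The seized cartridge lies in the tray, and nest2's cartridge is unchanged. Picking that one up.

>>> move_arm([
  [[4,0.9,1.0],0,0.1],
  [[8,0.9,1.0],0,0.1],
  [[8,0.9,1.0],0,0.1],
  [[8,0.9,1.0],0,0.1],
])

```text
time_s: 50.48
ee_pos: [540.4, -54.1, 131.3]
ee_rot: [-9.2, 89.9, -6.1]
force: [-0.2, -0.2, 0.5]
gripper_width: 50.0
```

Run:
```python
from h import *
where()
plan(cr(1.0,-66.5,37),93.2,"nest2")
```

```text
t 50.48 grasp [540.5 -54.1  71.3] cradle [  2.1 -67.2  71.3] xaxis [ 0.002 -0.    -1.   ] jaw 93.1 F [-0.2 -0.2  0.5] w 50.0 q [  -7.   24.  106.    0.   49. -100.]
nest2 shift cm [ 3.43  0.07 -0.11] turn -0.001 q6 now -100.1
```

>>> move_arm([
  [[2,0.07,-0.1],0,0.1],
  [[3.3,0.07,-0.1],0,0.1],
  [[3.3,0.07,-0.1],0,0.1],
  [[3.3,0.07,-0.1],0,-1],
  [[3.3,0.07,-0.1],0,-1],
  [[3.3,0.07,-0.1],0,-1],
  [[3.3,0.07,-0.1],0,-1],
  [[3.3,0.07,-0.1],0,-1],
])

```text
time_s: 51.48
ee_pos: [538.9, -52.7, 97.8]
ee_rot: [-12.2, 89.9, -9.0]
force: [-0.3, -0.0, 5.3]
gripper_width: 27.3
```

Run:
```python
from h import *
where()
plan([392,-290,100],90,"mat")
```

```text
t 51.48 grasp [539.  -52.7  37.8] cradle [  0.6 -65.7  37.8] xaxis [ 0.001 -0.    -1.   ] jaw 93.2 F [-0.3 -0.   5.3] w 27.3 q [  -7.   27.  109.   -0.   45. -100.]
mat shift cm [ -6.23 -22.86 -16.  ] turn 0.056 q6 now -100.0
```

>>> move_arm([
  [[-4,0,0],0,-1],
  [[-7,0,-1.5],0,-1],
  [[-7,-4,-4],0,-1],
  [[-7,-8,-7],0,-1],
  [[-7,-12,-10],0.05,-1],
  [[-7,-17,-13],0.05,-1],
  [[-7,-22.8,-16],0.05,-1],
  [[-7,-22.8,-16],0.05,-1],
  [[-5,-22.8,-16],0.05,-1],
  [[-2.5,-22.8,-16],0.05,-1],
  [[-2.5,-22.8,-16],0.05,-1],
])

```text
time_s: 52.85
ee_pos: [390.7, -287.5, 120.5]
ee_rot: [137.1, 89.7, 137.5]
force: [-0.4, -0.1, -0.2]
gripper_width: 27.5
```

Run:
```python
from h import *
where()
plan([392,-290,28],90,"mat")
s=grab("side","side21")
crop(s,220,80,470,260,3.2,"d2")
```

```text
t 52.85 grasp [ 390.5 -287.2   60.5] cradle [-160.7 -291.5   60.5] xaxis [-0.004  0.004 -1.   ] jaw 90.4 F [-0.4 -0.1 -0.2] w 27.5 q [ -38.   21.  114.    0.   45. -128.]
mat shift cm [ 3.25 -0.29  0.16] turn 0.007 q6 now -128.1
```

View pics/d2.png

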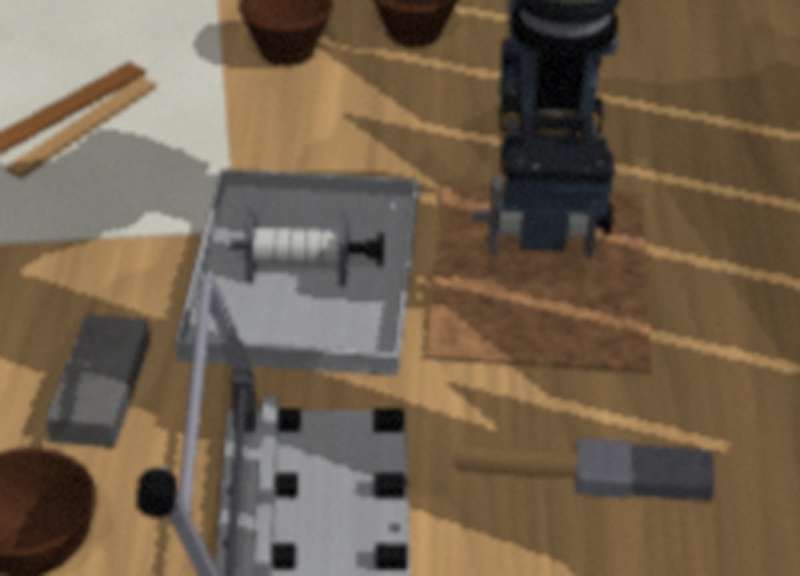

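>>> move_arm([
  [[2,-0.3,0.15],0,-1],
  [[2.7,-0.3,0.15],0,-1],
  [[3,-0.3,0.15],0,-1],
  [[3,-0.3,0.15],0,-1],
  [[3,-0.3,0.15],0,-1],
])

```text
time_s: 53.52
ee_pos: [393.3, -292.4, 92.7]
ee_rot: [-31.6, 89.9, -31.3]
force: [0.1, 0.4, -1.1]
gripper_width: 27.7
```

Run:
```python
from h import *
where()
```

```text
t 53.52 grasp [ 393.4 -292.4   32.7] cradle [-158.1 -296.8   32.7] xaxis [ 0.001 -0.    -1.   ] jaw 90.4 F [ 0.1  0.4 -1.1] w 27.7 q [ -38.   24.  116.    0.   41. -128.]
```

>>> move_arm([
  [[0.3,0,0],0,-1],
  [[0.55,0,0],0,-1],
  [[0.55,0,0],0,-1],
  [[0.55,0,0],0,0.3],
  [[0.55,0,0],0,0.3],
  [[0.55,0,0],0,0.3],
  [[0.55,0,0],0,0.3],
  [[0.55,0,0],0,0.3],
  [[-6,0,0],0,0.3],
  [[-12,0,0],0,0.3],
  [[-18,0,0],0,0.3],
  [[-20,10,0],0,0.5],
  [[-20,22,0],0,0.5],
  [[-20,30,0],0,0.5],
  [[-20,30,0],0,0.5],
  [[-20,30,0],0,0.5],
  [[-20,30,0],0,0.5],
  [[-20,30,0],0,0.5],
  [[-20,30,0],0,0.5],
])

```text
time_s: 55.9
ee_pos: [391.3, 6.6, 292.1]
ee_rot: [-123.2, 90.0, -123.0]
force: [-0.2, -0.7, 0.4]
gripper_width: 68.6
```

Run:
```python
from h import *
where()
t=grab("top","top22");s=grab("side","side22")
```

```text
t 55.9 grasp [391.3   6.6 232.1] cradle [-143.5    1.8  232.1] xaxis [-0. -0. -1.] jaw 90.2 F [-0.2 -0.7  0.4] w 68.6 q [ -1.   1. 111.  -0.  68. -91.]
```

View pics/side22.png

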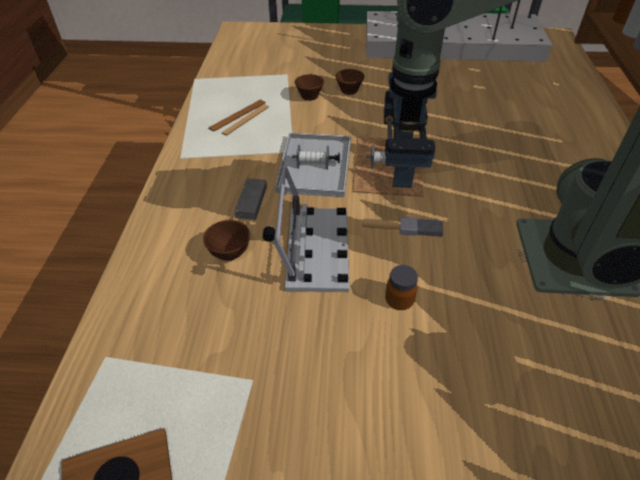

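View pics/top22.png

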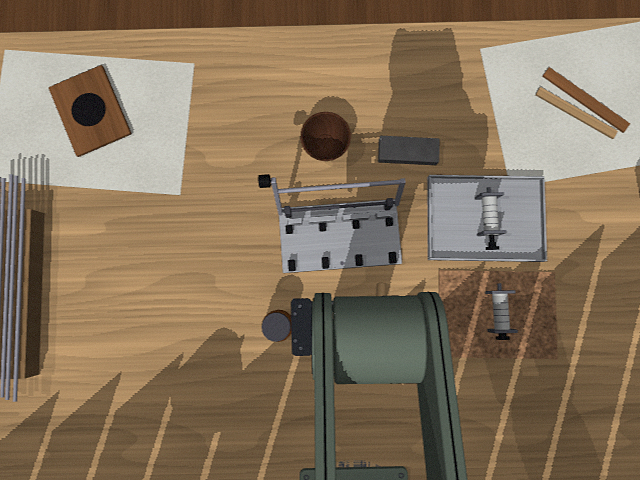

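Top view: the seized cartridge lies in the tray (490,215) and the sound one on the mat (501,312), plunger home. The clamp is open with its handle at (265,181), and the bystanders are where they were. Handing in.

Run:
```python
from h import *
print(plane("top",(490,213),26),plane("top",(501,311),26))
print("handle",tri((265,181),(270,234)), incr(tri((265,181),(270,234))[0]))
from workcell import env
print(env.job_done())
```

```text
[ 584.69161244 -283.25817512   26.        ] [ 393.63728246 -293.41131942   26.        ]
handle (array([624.62214655, 143.0920667 , 174.57220079]), np.float64(0.8273820259537257)) [ 97.05503597 125.06932109 174.57220079]
the job is handed in; nothing more can be done
None
```

The job is done and handed in at about 56 s. Two cartridges were present; one was sound and one was seized. No verdict was reported.

- **Loading:** I swung the clamp open, laid the cartridges in nest0 and nest2 with their plungers towards the robot, and swung the clamp shut. The arm's position at the handle put it at about 0 rad.
- **Nest0 cartridge:** its plunger stiffened about 9–10 mm in, measured from the pictures. The push rose at about 3 N per mm, and I stopped at about 9 N along the axis (11 N in total).
- **Nest2 cartridge:** its plunger slid at about 3 N to the end stop. I stopped at about 9 N along the axis.
- **Sorting:** I swung the clamp open again to about 1.8 rad. The seized cartridge went into the tray and the sound one onto the cork mat.

**Last checks:**
- The seized cartridge lies at about (585, −283) and the sound one at about (394, −293). Each is within about 10 mm of the tray or mat centre.
- The sound plunger looks home in the last picture.
- The handle triangulates to an angle of about 1.8 rad.
- The bystanders look unmoved by eye, and the arm stood clear of everything.

The only disagreement was that the nest0 cartridge shifted about 3 mm sideways between tests. It stayed inside its guides.

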